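Stow the hexagonal extruder die and shut the drawer

ROBOT

A 6-joint arm with a two-finger parallel gripper is mounted at the origin on the work surface. World frame = base frame: x ahead of the robot, y to its left, z up, the work surface at z = 0. Lengths are in m, angles in rad, forces in N, time in s.
With the tool pointing down it reaches from about 0.4 to 0.825 m from the base axis. Payload 7 kg.
Tool frame: the origin (TCP) lies midway between the tips of the shut fingers; the grasp point (between the pads) lies 19 mm behind it; z points along the fingers, y is the line along which they close (so a half turn about z gives the same grasp; the last joint's range is limited). The gripper opens to 88 mm and grips with 3 to 60 N. Pads are 19 mm wide; open, the fingers measure 130 mm over their backs; the gripper's body (78 mm by 193 mm) begins 47 mm behind the grasp point.
Start: joints at [1.525, 0.359, 0.012, 0, -1.224, -0.288], TCP at [0.221, 0.638, 0.227] pointing down, gripper open.
Joint ranges: [-3.07, 3.07], [-1.43, 2.12], [-1.02, 1.25], [-3.03, 1.67], [-3.05, -0], [-3.03, 3.03]. Speed limits (rad/s): [2.39, 2.39, 3.01, 3.14, 3.14, 3.14].

INTERFACE

Orientations are given as [roll, pitch, yaw] about the fixed x, y, z axes, in that order (R = Rz(yaw) Ry(pitch) Rx(roll)).
In Python, from station import telemetry, eyes, ticket, recognise, trace gives the robot as it stands. The module is installed in compiled form; this text tells all that it offers.
- The arm moves only by the tool servo_tool, never from a script. Its argument "series" is a list that holds one entry, the list of rows, each a list of 4 numbers: the shift along the tool's x, y, z in mm, then the turn about the tool's z in rad. In form: [[[x, y, z, roll], ...]]. A call has exactly 10 rows; each row shifts and turns the commanded pose from where the row before left it, along the tool's axes as they then stand; what a row does not reach is not made up. A row lasts 1/12 s, in which the tool goes at most 41.7 mm and 7.16 degrees, less where a joint would pass 70% of its speed; a pose out of reach is approached as far as the arm can. A call is refused whole if a number of a shift passes 41.7 or a number of a turn 0.125, either way. A call with a gripper value outside its range is refused whole. "claw" is the gripper's target within -1 to 1 (shut at 1, half-way at 0, fully open at -1), set as the call begins (left out, the last holds). The fingers move at their own pace and stop on an object; "grip_force" is the grip in N (left out, the last holds). Time passes only in rows, so rows that do not move let the fingers close, or fill a call up. It gives the time, the measured TCP pose, the force, the opening and the grip force at its end, in the units of the state.
- telemetry.get_state(): the state, without advancing time (a new reading comes with each control period).
- eyes.grab_frame(name): name is "scene" or "top"; returns the picture (384x512x3 uint8, red, green, blue); there is no depth.
- eyes.calibration(name): a dict with "mtx" (3x3 intrinsics, pixels), "k1" (the pictures are not rectified: a ray, as slopes to the right and down, at radius r is drawn at 1 + k1 r^2 times it, then the intrinsics apply), "rvec" (rotation vector, rad) and "tvec" (3), from world to camera coordinates, as OpenCV has them. Camera axes: x right, y down, z forward; pixel columns grow to the right and rows downward; lengths in m; the calibration is good to about 2 mm. A picture is of the moment at which its call begins. calibration takes no time and is no camera call.
- ticket.job_done(): hands the job in; it is judged then, once.
Trained networks look in the newest picture that a camera, given by its name, has taken for a name from the list of things; names that differ only in an ending like _2 or _b are one class to them, and where a whole thing is asked for, a point or a joint stands for the part that bears it (a point fixed in the world has none). Each returns a list of dicts, best first, with "conf" (0 to 1); they miss things now and then, are a little off and sometimes report something else, mostly with a low value. They report only what shows in the picture. A call takes as long as a camera call. They do not tell look-alikes from the thing itself.
- recognise(camera, name): "position" ([x, y, z] in m, in world coordinates, good to about 4 mm: the middle of the surface that is visible of it).
- trace(camera, name): "mask" (384x512 bool, what is visible of it).
The state is a dict: "t": time; "q": joint angles; "qd": joint speeds; "joint_efforts": joint torques, N m; "eef_pos": TCP position; "ee_rot": TCP orientation; "force": force on the tool from outside, world axes, zero at the start; "moment": the same for the moment, N m; "width": finger opening in m; "gripper_force": force on a finger pad.
Only numpy, scipy, OpenCV 4.12 (cv2) and the standard library are available. Lean on these libraries where they do the work, as an engineer would, in place of code of your own. Each camera call takes 0.05 s, during which the arm holds its last target. There are 200 camera calls.

TASK

Put the hexagonal clay-extruder die away in the drawer: set it, bridge upwards, in the empty hexagonal nest, turning it until it drops flat onto the drawer floor (do not drop or throw it), let go of it, and only then slide the drawer fully shut, gently, without slamming it. Leave the round die and the other things on the table where they are.

Things in the scene. Friction and masses are not known exactly. Their poses are not given: they have to be found in the camera images.
- hex_die: Die to stow: steel hexagonal plate, 70 mm across flats, 14 thick (lowest 3 mm tapered in to 67), 0.25-0.5 kg. Dark bridge on top to hold it by: level bar 62 long, 14 wide, 52 to 66 mm above the underside, on two end legs (44 mm free bar between). Origin: centre of underside; x along the bar and through two opposite corners, z up. Starts upright on the table.
- nest (a point): Centre of the empty hexagonal nest, on the drawer floor (20 mm above the table); moves with the drawer. Wood rim 12 mm high, 8 thick, 74 mm across flats inside. x points the way the drawer slides shut, z up; two nest corners lie along x, so the die enters at any of six turns, within about 5 degrees. Left half of the drawer as seen from the robot.
- top_edge (a point): Middle of the top inner edge of the drawer front, 98 mm above the table; axes as the nest, which is 75 mm behind it (+x), 62 to +y and 78 lower. Side walls: 40 mm tall, the nearer 67 mm from the nest. A square nest 130 mm to the right of the hexagonal one holds a square die of the same height, fixed in the drawer. A seated die passes under the box top with 8 mm to spare; one resting on the rim does not.
- handle (a point): Middle of the drawer's steel bar handle: a level bar 120 mm long along the drawer's y, 11 mm thick, its axis 35 mm in front of the drawer front (15 mm thick) and 70 mm above the table. Same axes as the nest: pushing along +x shuts the drawer. Moves with the drawer.
- drawer (a joint): How far the drawer has been pushed in, m: 0.18 is fully shut (a rigid stop), 0 is 180 mm open, -0.02 the furthest out; -0.01 to 0.02 at the start. It slides with about 3 N of friction plus 8 N per m/s, without spring or catch, and stays where it is left. The drawer runs in a fixed wooden box, 245 mm deep, 300 wide, 104 tall; plaster slabs and a bowl stand at the back of its top (over 100 mm behind its front, up to 150 mm above the table).
- round_die: Not to be moved: a die of the same steel with the same bridge, but on a round plate 76 mm across, 14 mm thick. Origin: centre of the underside, x along its bar.
- bowl: Bystander: white bowl, 90 mm across, 45 mm tall. Origin: centre of the underside.
- rib: Bystander: flat dark wood throwing rib, 110 x 50 x 8 mm. Origin: centre of the underside.
- vase: Bystander: terracotta vase, 84 mm across, 90 mm tall. Origin: centre of the underside.
- jar: Bystander: white plastic jar, 70 mm across, 80 mm tall. Origin: centre of the underside.
- brush: Bystander: brush lying on the table, near the robot on its right.
- pot: Bystander: grey plastic cup, 80 mm across, 70 mm tall. Origin: centre of the underside.
There are look-alikes about, which are no part of the job. What is shaped like the hex_die but purple or yellow is not meant.

How it is judged:
By the outcome, as a careful person would: the job done as asked, in the order asked, and still so for the second after the job is handed in, with the robot touching nothing.
It also fails if it takes over 58 s, if anything falls off the work surface, if the arm or the gripper's body presses on something with over 40 N, if the wrist force passes 120 N, or if a joint passes its speed limit or range.

## Working session

There is one attempt and no reset: what is moved stays moved. The work goes in short steps, Python scripts to look and compute and a tool call to move; the robot and the scene stay as the last step left them, time stands still between calls to the robot, and variables do not carry over. Pictures are saved under pics/ and viewed, at most 10 in all, crops included, and the job is handed in when it is done.

Besides the shell and the picture viewer there is one more tool, called after "Emit:" as name(argument=value, ...), one argument or row to a line, values as JSON. servo_tool: Moves the arm, as the interface text tells. Its arguments: {"type":"object","properties":{"series":{"type":"array"},"claw":{"type":"number"},"grip_force":{"type":"number"}},"required":["series"]}

```bash
mkdir -p pics; python3 - <<'E'
from station import telemetry, eyes, recognise
import cv2, numpy as np
s=telemetry.get_state(); print({k:np.round(v,3).tolist() for k,v in s.items()})
ims=[]
for c in("scene","top"):
    im=eyes.grab_frame(c); cv2.imwrite(f"pics/{c}0.png",cv2.resize(im[...,::-1],(800,600),interpolation=cv2.INTER_CUBIC))
    k=eyes.calibration(c); print(c,{a:np.round(b,4).tolist() for a,b in k.items()})
    for n in("hex_die","nest","top_edge","handle","round_die"):
        print(c,n,[(round(d["conf"],2),np.round(d["position"],3).tolist()) for d in recognise(c,n)])
E
```

```text
{'t': 0.0, 'q': [1.525, 0.359, 0.011, -0.0, -1.224, -0.288], 'qd': [0.001, -0.0, 0.001, 0.0, 0.002, -0.001], 'joint_efforts': [0.0, -58.272, 29.304, 6.997, 0.007, -0.0], 'eef_pos': [0.221, 0.637, 0.226], 'ee_rot': [3.14, -0.0, -0.334], 'force': [-0.136, -0.789, -0.366], 'moment': [-0.05, -0.01, -0.004], 'gripper_force': 0.0, 'width': 0.088}
scene {'mtx': [[410.1715, 0.0, 254.99], [0.0, 410.1715, 191.809], [0.0, 0.0, 1.0]], 'k1': -0.0465, 'rvec': [0.7647, 2.7807, -0.8341], 'tvec': [0.3925, -0.1834, 1.7394]}
scene hex_die [(0.67, [0.544, -0.398, 0.014]), (0.67, [0.563, 0.518, 0.022]), (0.66, [0.335, 0.238, 0.004]), (0.63, [0.693, -0.443, 0.019]), (0.57, [0.242, -0.334, 0.017]), (0.5, [0.354, -0.22, 0.018])]
scene nest [(0.87, [0.576, 0.133, 0.03]), (0.41, [0.72, -0.278, 0.058])]
scene top_edge [(0.59, [0.576, 0.13, 0.032])]
scene handle [(0.92, [0.575, 0.134, 0.032]), (0.4, [0.715, -0.275, 0.057])]
scene round_die [(0.73, [0.5, -0.21, 0.01])]
top {'mtx': [[365.916, 0.0, 264.3921], [0.0, 365.916, 187.3253], [0.0, 0.0, 1.0]], 'k1': -0.0837, 'rvec': [2.1587, -2.1014, 0.1586], 'tvec': [0.0299, 0.5176, 1.234]}
top hex_die [(0.6, [0.245, -0.334, 0.014]), (0.54, [0.54, -0.402, 0.015]), (0.53, [0.687, -0.454, 0.012])]
top nest [(0.97, [0.606, 0.142, 0.016])]
top top_edge [(0.62, [0.598, 0.145, 0.018])]
top handle [(0.93, [0.6, 0.146, 0.019]), (0.56, [0.492, -0.21, 0.015])]
top round_die [(0.92, [0.496, -0.214, 0.011])]
```

View pics/scene0.png

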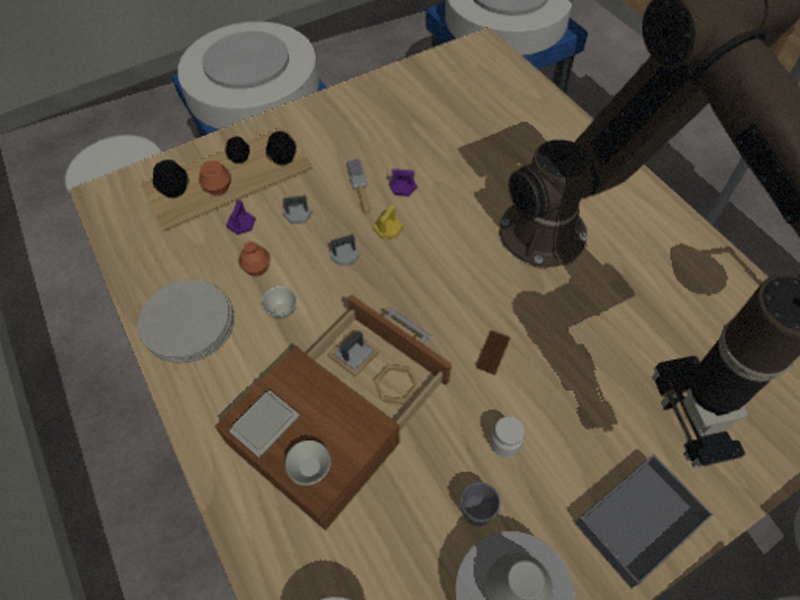

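View pics/top0.png

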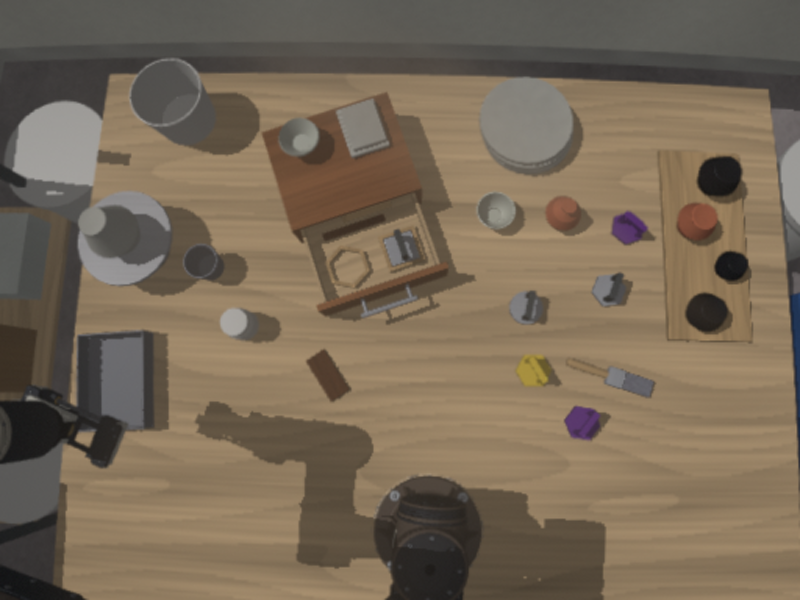

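The pictures show, in 800x600 top-view pixels: the drawer with its empty hexagonal nest at (350,268) and the handle at (390,300). Things that could be taken for hex_die are grey (608,290), which looks hexagonal, grey (525,308), which looks round, purple (628,228), purple (582,423) and yellow (533,371). I choose the grey one at (608,290), at about world (0.54,-0.40), and check it in a close crop.

```bash
cat > h.py <<'E'
import cv2, numpy as np
from station import telemetry, eyes, recognise, trace
def cal(c):
    k=eyes.calibration(c); return np.array(k["mtx"]),np.array([k["k1"],0,0,0.]),np.array(k["rvec"],float),np.array(k["tvec"],float)
C={c:cal(c) for c in("scene","top")}
def proj(c,P):
    K,d,r,t=C[c]; return cv2.projectPoints(np.asarray(P,float).reshape(-1,1,3),r,t,K,d)[0][:,0]
def unproj(c,uv,z):
    K,d,r,t=C[c]; R=cv2.Rodrigues(r)[0]
    n=cv2.undistortPoints(np.asarray(uv,float).reshape(-1,1,2),K,d)[:,0]
    D=np.c_[n,np.ones(len(n))]@R; o=-R.T@t
    return o+D*((z-o[2])/D[:,2])[:,None]
def place(P,x,y,a,z=0):
    c,s=np.cos(a),np.sin(a); P=np.asarray(P,float); return np.c_[x+c*P[:,0]-s*P[:,1],y+s*P[:,0]+c*P[:,1],P[:,2]+z]
def box(x0,x1,y0,y1,z0,z1): return [[x,y,z] for x in(x0,x1) for y in(y0,y1) for z in(z0,z1)]
rc=.035/np.cos(np.pi/6)
HEX=[[rc*f*np.cos(i*np.pi/3),rc*f*np.sin(i*np.pi/3),z] for i in range(6) for z,f in((0,.957),(.003,1),(.014,1))]
ROUND=[[.038*np.cos(a),.038*np.sin(a),z] for a in np.arange(0,6.28,.2) for z in(0,.014)]
BRIDGE=[box(-.031,.031,-.007,.007,.052,.066),box(-.031,-.022,-.007,.007,.014,.066),box(.022,.031,-.007,.007,.014,.066)]
def render(c,parts,pose,S=4,z=0):
    m=np.zeros((384*S,512*S),np.uint8)
    for p in parts:
        uv=proj(c,place(p,*pose,z=z)); h=cv2.convexHull(((uv+.5)*S-.5).astype(np.float32)).round().astype(np.int32)
        cv2.fillConvexPoly(m,h,1)
    return cv2.resize(m.astype(np.float32),(512,384),interpolation=cv2.INTER_AREA)
def crop(im,c,P,w,out=(400,300)):
    u,v=proj(c,[P])[0]; h=w*out[1]/out[0]
    M=np.float32([[out[0]/w,0,-(u-w/2)*out[0]/w],[0,out[0]/w,-(v-h/2)*out[0]/w]])
    return cv2.warpAffine(im,M,out,flags=cv2.INTER_CUBIC),M
E
python3 - <<'E'
from h import *
ims={c:eyes.grab_frame(c) for c in C}
np.savez("im0.npz",**ims)
t=[crop(ims[c][...,::-1].copy(),c,P,w)[0] for c,P,w in(("top",(.52,-.3,.03),130),("scene",(.52,-.3,.03),130),("top",(.62,.10,.05),130),("scene",(.62,.10,.05),130))]
cv2.imwrite("pics/c1.png",np.vstack([np.hstack(t[:2]),np.hstack(t[2:])]))
for c in C:
  for n in("hex_die",):
    for i,d in enumerate(trace(c,n)):
        ys,xs=np.nonzero(d["mask"]); print(c,n,i,round(d["conf"],2),xs.mean().round(),ys.mean().round(),len(xs))
        np.save(f"m_{c}_{i}.npy",d["mask"])
E
```

```text
scene hex_die 0 0.79 154.0 140.0 258
scene hex_die 1 0.71 248.0 143.0 244
scene hex_die 2 0.71 257.0 116.0 263
scene hex_die 3 0.48 190.0 134.0 280
top hex_die 0 0.86 341.0 237.0 329
top hex_die 1 0.75 389.0 185.0 353
top hex_die 2 0.65 401.0 145.0 350
top hex_die 3 0.56 372.0 270.0 383
```

View pics/c1.png

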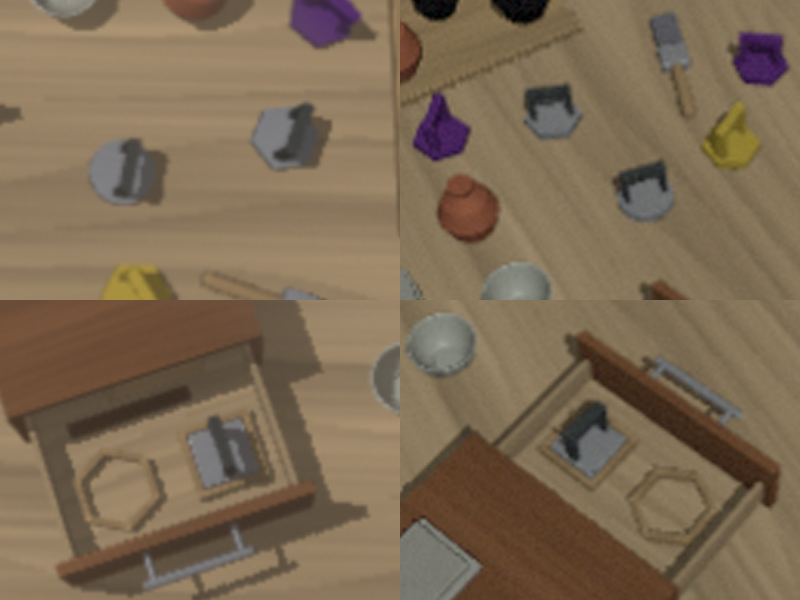

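The crop confirms the choice. The grey hexagon with corners shows at crop (288,137), the round plate at (125,172). The nest is empty at (120,490) in the lower-left panel. Next I fit the poses.

```bash
cat > fit.py <<'E'
from h import *
from scipy.optimize import minimize
def iou(a,b): return np.minimum(a,b).sum()/np.maximum(a,b).sum()
def fitdie(masks,p0,z=0):
    f=lambda p:-sum(iou(render(c,[HEX]+BRIDGE,p,z=z),m) for c,m in masks.items())
    best=min((minimize(f,[p0[0],p0[1],a],method="Nelder-Mead",options=dict(initial_simplex=[[p0[0],p0[1],a],[p0[0]+.008,p0[1],a],[p0[0],p0[1]+.008,a],[p0[0],p0[1],a+.2]])) for a in p0[2]),key=lambda r:r.fun)
    return best.x,-best.fun/len(masks)
def seg(a,b,n=60): return np.linspace(a,b,n)
def hexl(r,z): 
    v=[[r/np.cos(np.pi/6)*np.cos(i*np.pi/3),r/np.cos(np.pi/6)*np.sin(i*np.pi/3),z] for i in range(7)]
    return np.vstack([seg(v[i],v[i+1],14) for i in range(6)])
# drawer edges in nest frame, heights above table
DR=[hexl(.037,.032),hexl(.045,.032),seg([-.075,.05,.098],[-.075,-.17,.098],80),seg([-.09,.05,.098],[-.09,-.17,.098],80)]
def fitdrawer(ims,p0,cams=("scene","top")):
    G={}
    for c in cams:
        g=cv2.GaussianBlur(ims[c].astype(np.float32),(0,0),.8)
        m=sum(np.hypot(cv2.Sobel(g[...,k],5,1,0),cv2.Sobel(g[...,k],5,0,1)) for k in range(3)); G[c]=np.minimum(m,250)
    def f(p):
        s=0
        for c in cams:
            for D in DR:
                uv=proj(c,place(D,*p)).astype(np.float32); s-=cv2.remap(G[c],uv[:,:1],uv[:,1:],cv2.INTER_LINEAR).mean()
        return s
    rs=[minimize(f,np.add(p0,d),method="Nelder-Mead",options=dict(initial_simplex=[np.add(p0,d),np.add(p0,d)+[.004,0,0],np.add(p0,d)+[0,.004,0],np.add(p0,d)+[0,0,.03]])) for d in np.random.default_rng(0).uniform(-1,1,(25,3))*[.008,.008,.05]]
    r=min(rs,key=lambda r:r.fun); return r.x,r.fun
E
python3 - <<'E'
from fit import *
ims=dict(np.load("im0.npz"))
ms={"scene":np.load("m_scene_3.npy").astype(np.float32),"top":np.load("m_top_1.npy").astype(np.float32)}
for k in (ms,{"scene":ms["scene"]},{"top":ms["top"]}):
    print("die",fitdie(k,(.535,-.40),[-.6,-.3,0,.3]))
_,M=crop(ims["top"],"top",(.62,.10,.05),130); uv=(np.array([120,192])-M[:,2])/M[0,0]
n=unproj("top",[uv],.032)[0]; print(n)
for cs in(("scene","top"),("scene",),("top",)): print(cs,fitdrawer(ims,[n[0],n[1],.3],cs))
r,_=fitdrawer(ims,[n[0],n[1],.3]); d,_=fitdie(ms,(.535,-.40),[-.3,0])
t=[]
for c in("top","scene"):
  for P,w in(((.62,.10,.05),110),((.54,-.4,.03),50)):
    o,M=crop(ims[c][...,::-1].copy(),c,P,w)
    pts=DR+[seg([-.125,-.002,.07],[-.125,-.122,.07])] if P[1]>0 else [np.array(HEX),*[np.array(b) for b in BRIDGE]]
    for D in pts:
        for u in proj(c,place(D,*(r if P[1]>0 else d))): cv2.circle(o,tuple(int(v) for v in M[:,:2]@u+M[:,2]+.5),1,(0,0,255),-1)
    t.append(o)
cv2.imwrite("pics/c2.png",np.vstack([np.hstack(t[:2]),np.hstack(t[2:])]))
E
```

```text
Traceback (most recent call last):
  File "fit.py", line 6, in fitdie
    best=min((minimize(f,[p0[0],p0[1],a],method="Nelder-Mead",options=dict(initial_simplex=[[p0[0],p0[1],a],[p0[0]+.008,p0[1],a],[p0[0],p0[1]+.008,a],[p0[0],p0[1],a+.2]])) for a in p0[2]),key=lambda r:r.fun)
                                                                                                                                                                                     ~~^^^
IndexError: tuple index out of range
```

```bash
cat > run2.py <<'E'
from fit import *
ims=dict(np.load("im0.npz"))
ms={"scene":np.load("m_scene_3.npy").astype(np.float32),"top":np.load("m_top_1.npy").astype(np.float32)}
for k in (ms,{"scene":ms["scene"]},{"top":ms["top"]}):
    print("die",fitdie(k,(.535,-.40,[-.6,-.3,0,.3])))
_,M=crop(ims["top"],"top",(.62,.10,.05),130); uv=(np.array([120,192])-M[:,2])/M[0,0]
n=unproj("top",[uv],.032)[0]; print(n)
for cs in(("scene","top"),("scene",),("top",)): print(cs,fitdrawer(ims,[n[0],n[1],.3],cs))
r,_=fitdrawer(ims,[n[0],n[1],.3]); d,_=fitdie(ms,(.535,-.40,[-.3,0]))
t=[]
for c in("top","scene"):
  for P,w in(((.62,.10,.05),110),((.54,-.4,.03),50)):
    o,M=crop(ims[c][...,::-1].copy(),c,P,w)
    pts=DR+[seg([-.125,-.002,.07],[-.125,-.122,.07])] if P[1]>0 else [np.array(HEX),*[np.array(b) for b in BRIDGE]]
    for D in pts:
        for u in proj(c,place(D,*(r if P[1]>0 else d))): cv2.circle(o,tuple(int(v) for v in M[:,:2]@u+M[:,2]+.5),1,(0,0,255),-1)
    t.append(o)
cv2.imwrite("pics/c2.png",np.vstack([np.hstack(t[:2]),np.hstack(t[2:])]))
E
python3 run2.py
```

```text
die (array([ 0.54221335, -0.40528379, -0.36274932]), np.float64(0.9280758500099182))
die (array([ 0.54329159, -0.40554436, -0.3792874 ]), np.float64(0.9277814030647278))
die (array([ 0.54156818, -0.40419829, -0.37232062]), np.float64(0.9410771727561951))
[0.57243404 0.19178377 0.032     ]
('scene', 'top') (array([0.5807013 , 0.19033484, 0.34983925]), np.float64(-1470.8660888671875))
('scene',) (array([0.57520586, 0.20727468, 0.35465547]), np.float64(-707.677001953125))
('top',) (array([0.58096372, 0.18461432, 0.35994754]), np.float64(-810.381591796875))
```

View pics/c2.png

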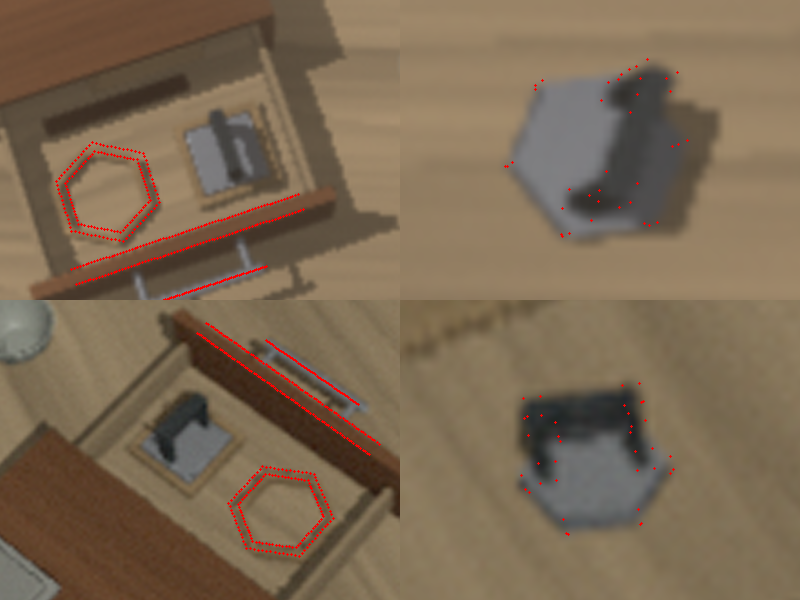

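The overlays match. The die is at (0.542,-0.405) with yaw -0.363, and the nest is at (0.581,0.190) with yaw 0.35. I move over to the die.

Emit:
servo_tool(
  series=[
    [[20,10,0,0],[34.6,17.4,0,0],[34.6,17.4,0,0],[34.6,17.4,0,0],[34.6,17.4,0,0],[34.6,17.4,0,0],[34.6,17.4,0,0],[34.6,17.4,0,0],[34.6,17.4,0,0],[34.6,17.4,0,0]],
  ],
  claw=-1,
)

```text
t: 1.63
eef_pos: [0.4807, 0.3703, 0.2269]
ee_rot: [-3.141, -0.0, -0.334]
force: [0.2, 1.3, 0.9]
width: 0.0879
gripper_force: 0.0
```

Emit:
servo_tool(
  series=[
    [[34.6,17.4,0,0],[34.6,17.4,0,0],[34.6,17.4,0,0],[34.6,17.4,0,0],[20,26,0,0],[10,39.9,0,0],[10,39.9,0,0],[10,39.9,0,0],[10,39.9,0,0],[10,39.9,0,0]],
  ],
)

```text
t: 2.47
eef_pos: [0.5794, 0.0228, 0.2268]
ee_rot: [-3.141, -0.0, -0.334]
force: [0.5, -0.5, -0.0]
width: 0.0877
gripper_force: 0.0
```

Emit:
servo_tool(
  series=[
    [[10,39.9,0,0],[10,39.9,0,0],[10,39.9,0,0],[10,39.9,0,0],[10,39.9,0,0],[10,39.9,0,0],[10,39.9,0,0],[10,39.9,0,0],[10,39.9,0,0],[0,0,0,0.029]],
  ],
)

```text
t: 3.3
eef_pos: [0.5458, -0.3502, 0.2259]
ee_rot: [3.14, 0.001, -0.367]
force: [1.4, 0.8, -0.2]
width: 0.0877
gripper_force: 0.0
```

Emit:
servo_tool(
  series=[
    [[8,27,0,0],[8,26,10,0],[0,0,20,0],[0,0,20,0],[0,0,10,0],[0,0,0,0],[0,0,0,0],[0,0,0,0],[0,0,0,0],[0,0,0,0]],
  ],
)

```text
t: 4.13
eef_pos: [0.5441, -0.3994, 0.168]
ee_rot: [3.141, -0.002, -0.362]
force: [-0.3, 1.1, 0.5]
width: 0.0877
gripper_force: 0.0
```

```bash
cat > go.py <<'E'
import sys,numpy as np
from station import telemetry
s=telemetry.get_state(); p=np.array(s["eef_pos"]); yaw=s["ee_rot"][2]
x,y,z,w=map(float,sys.argv[1:5]); d=np.array([x,y,z])-p
c,n=np.cos(yaw),np.sin(yaw)
print("now",p.round(4),np.round(s["ee_rot"],3),"t",round(s["t"],2),"F",np.round(s["force"],1))
print("tool shift mm",np.round(1e3*np.array([c*d[0]+n*d[1],n*d[0]-c*d[1],-d[2]]),1),"turn",round(yaw-w,3))
E
python3 go.py .542 -.405 .040 -.365
python3 - <<'E'
from fit import *
for c in C: eyes.grab_frame(c)
for c in C:
    print([ (round(d["conf"],2),np.round(d["position"],3).tolist()) for d in recognise(c,"hex_die")])
E
```

```text
now [ 0.5441 -0.3994  0.168 ] [ 3.141e+00 -2.000e-03 -3.620e-01] t 4.13 F [-0.3  1.1  0.5]
tool shift mm [  0.   6. 128.] turn 0.003
[(0.81, [0.69, -0.444, 0.018]), (0.76, [0.243, -0.332, 0.017]), (0.74, [0.543, -0.398, 0.014]), (0.7, [0.356, -0.218, 0.016])]
[(0.39, [0.68, -0.472, 0.012])]
```

Emit:
servo_tool(
  series=[
    [[0,6,10,0],[0,0,20,0],[0,0,20,0],[0,0,20,0],[0,0,18,0],[0,0,15,0],[0,0,12,0],[0,0,8,0],[0,0,5,0],[0,0,0,0]],
  ],
)

```text
t: 5.17
eef_pos: [0.5408, -0.4049, 0.0374]
ee_rot: [-3.142, 0.001, -0.363]
force: [0.5, -1.2, 0.2]
width: 0.0878
gripper_force: 0.0
```

Emit:
servo_tool(
  series=[
    [[0,0,0,0],[0,0,0,0],[0,0,0,0],[0,0,0,0],[0,0,0,0],[0,0,0,0],[0,0,0,0],[0,0,0,0],[0,0,0,0],[0,0,0,0]],
  ],
  claw=1,
  grip_force=30,
)

```text
t: 6.0
eef_pos: [0.5413, -0.405, 0.0386]
ee_rot: [3.142, 0.0, -0.363]
force: [0.4, 0.1, 0.7]
width: 0.0268
gripper_force: 0.0
```

Emit:
servo_tool(
  series=[
    [[0,0,0,0],[0,0,0,0],[0,0,0,0],[0,0,0,0],[0,0,0,0],[0,0,0,0],[0,0,0,0],[0,0,0,0],[0,0,-3,0],[0,0,-10,0]],
  ],
)

```text
t: 6.83
eef_pos: [0.5397, -0.4043, 0.0498]
ee_rot: [-3.141, 0.004, -0.363]
force: [-0.5, -0.3, -3.6]
width: 0.0135
gripper_force: 29.9
```

Emit:
servo_tool(
  series=[
    [[0,0,-25,0],[0,0,-35,0],[0,0,-35,0],[0,0,-35,0],[0,0,-35,0],[0,0,-10,0],[0,0,0,0],[0,0,0,0],[0,0,0,0],[0,0,0,0]],
  ],
)

```text
t: 7.67
eef_pos: [0.5402, -0.4043, 0.2238]
ee_rot: [-3.141, 0.004, -0.363]
force: [-0.8, 0.3, -3.6]
width: 0.0136
gripper_force: 29.9
```

Emit:
servo_tool(
  series=[
    [[-6,-19,0,0],[-11.5,-38,0,0],[-11.5,-38,0,0],[-11.5,-38,0,0],[-11.5,-38,0,0],[-11.5,-38,0,0],[-11.5,-38,0,0],[-11.5,-38,0,0],[-11.5,-38,0,0],[-11.5,-38,0,0]],
  ],
)

```text
t: 8.5
eef_pos: [0.5661, -0.0268, 0.2251]
ee_rot: [3.14, 0.002, -0.363]
force: [1.3, -0.2, -4.9]
width: 0.0139
gripper_force: 30.0
```

Emit:
servo_tool(
  series=[
    [[-11.5,-38,0,0],[-11.5,-38,0,0],[-11.5,-38,0,0],[-11.5,-38,0,0],[-8,-28,0,0],[-6,-20,0,0],[0,0,0,0.11],[0,0,0,0.11],[0,0,0,0.11],[0,0,0,0]],
  ],
)

```text
t: 9.33
eef_pos: [0.5812, 0.1796, 0.2246]
ee_rot: [3.138, 0.001, -0.697]
force: [0.6, -0.0, -4.4]
width: 0.0137
gripper_force: 30.0
```

```bash
python3 go.py .581 .190 .14 -.697
```

```text
now [0.5812 0.1796 0.2246] [ 3.138e+00  1.000e-03 -6.970e-01] t 9.33 F [ 0.6 -0.  -4.4]
tool shift mm [-6.8 -7.8 84.6] turn -0.0
```

Emit:
servo_tool(
  series=[
    [[-3,-4,8,0],[-4,-4,16,0],[0,0,20,0],[0,0,20,0],[0,0,14,0],[0,0,7,0],[0,0,0,0],[0,0,0,0],[0,0,0,0],[0,0,0,0]],
  ],
)

```text
t: 10.17
eef_pos: [0.5823, 0.1907, 0.1427]
ee_rot: [-3.14, -0.001, -0.692]
force: [0.0, -0.2, -4.1]
width: 0.0139
gripper_force: 30.0
```

```bash
python3 go.py .581 .190 .059 -.697; python3 - <<'E'
from fit import *
ims={c:eyes.grab_frame(c) for c in C}; np.savez("im1.npz",**ims)
s=telemetry.get_state(); e=s["eef_pos"]; yaw=s["ee_rot"][2]
t=[]
for c in C:
    o,M=crop(ims[c][...,::-1].copy(),c,(.581,.19,.08),80)
    for D,p,z,col in [(HEX,(e[0],e[1],yaw),e[2]-.04,(0,0,255)),(np.vstack(DR),(.5807,.1903,.35),0,(0,255,0))]:
        for u in proj(c,place(D,*p,z=z)): cv2.circle(o,tuple(int(v) for v in M[:,:2]@u+M[:,2]+.5),1,col,-1)
    t.append(o)
cv2.imwrite("pics/c3.png",np.hstack(t))
for c in C:
    for i,d in enumerate(trace(c,"hex_die")):
        ys,xs=np.nonzero(d["mask"]); print(c,i,round(d["conf"],2),xs.mean().round(),ys.mean().round(),len(xs),proj(c,[[e[0],e[1],e[2]-.03]])[0].round()); np.save(f"n_{c}_{i}.npy",d["mask"])
E
```

```text
now [0.5823 0.1907 0.1427] [-3.14e+00 -1.00e-03 -6.92e-01] t 10.17 F [ 0.  -0.2 -4.1]
tool shift mm [-0.6  1.4 83.7] turn 0.005
scene 0 0.66 257.0 115.0 259 [251. 234.]
scene 1 0.51 154.0 140.0 233 [251. 234.]
scene 2 0.48 162.0 165.0 336 [251. 234.]
top 0 0.8 341.0 237.0 305 [221. 163.]
top 1 0.7 373.0 270.0 382 [221. 163.]
top 2 0.56 229.0 167.0 23 [221. 163.]
top 3 0.56 402.0 146.0 355 [221. 163.]
```

View pics/c3.png

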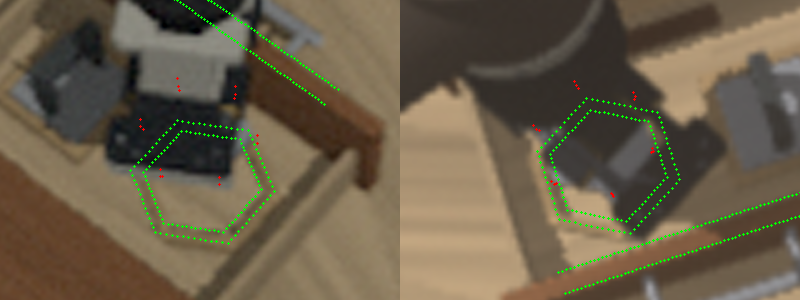

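The die hangs over the nest, but the gripper hides part of it. I make a bigger, brightened view with the model outline drawn thin.

```bash
python3 - <<'E'
from fit import *
ims=dict(np.load("im1.npz")); e=(.5823,.1907,-.692); t=[]
for c in C:
    o,M=crop(ims[c][...,::-1].copy(),c,(.581,.19,.1),36,(400,400)); o=np.clip((o/255.)**.6*255,0,255).astype(np.uint8)
    q=o.copy()
    for zi,f in((0,.957),(.003,1),(.014,1)):
        P=[[rc*f*np.cos(i*np.pi/3),rc*f*np.sin(i*np.pi/3),zi] for i in range(6)]
        uv=proj(c,place(P,*e,z=.1427-.0386))@M[:,:2].T+M[:,2]
        cv2.polylines(q,[np.int32(uv.round())],True,(0,0,255),1)
    t+=[o,q]
v=np.vstack([np.hstack(t[:2]),np.hstack(t[2:])]); cv2.imwrite("pics/c4.png",cv2.resize(v,(600,600)))
E
```

```text
(no output)
```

View pics/c4.png

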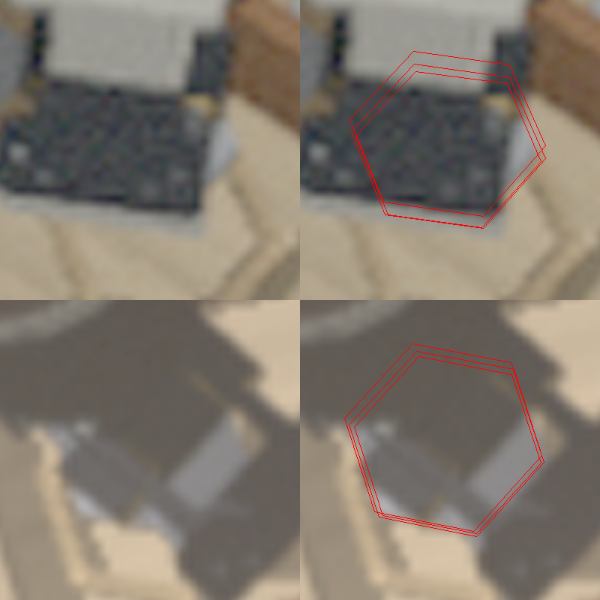

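The outline fits within about 2 mm, inside the entry tolerance. I lower the die to just above the rim, then feel the way down.

Emit:
servo_tool(
  series=[
    [[-0.6,1.4,8,0.005],[0,0,14,0],[0,0,14,0],[0,0,12,0],[0,0,8,0],[0,0,5,0],[0,0,3,0],[0,0,2,0],[0,0,0,0],[0,0,0,0]],
  ],
)

```text
t: 11.2
eef_pos: [0.5806, 0.1898, 0.0761]
ee_rot: [-3.141, -0.0, -0.698]
force: [-0.4, 0.6, -4.1]
width: 0.0136
gripper_force: 30.0
```

Emit:
servo_tool(
  series=[
    [[0,0,2,0],[0,0,2,0],[0,0,2,0],[0,0,1,0],[0,0,1,0],[0,0,1,0],[0,0,0,0],[0,0,0,0],[0,0,0,0],[0,0,0,0]],
  ],
)

```text
t: 12.03
eef_pos: [0.583, 0.1911, 0.0701]
ee_rot: [-3.136, -0.003, -0.696]
force: [-1.7, 1.4, 15.0]
width: 0.0139
gripper_force: 30.0
```

```bash
python3 - <<'E'
from fit import *
ims={c:eyes.grab_frame(c) for c in C}; np.savez("im2.npz",**ims)
for i in range(3):
    s=telemetry.get_state(); print(np.round(s["force"],1),np.round(s["moment"],2),np.round(s["eef_pos"],4),np.round(s["ee_rot"],3)); eyes.grab_frame("top")
e=s["eef_pos"]; t=[]
for c in C:
    o,M=crop(ims[c][...,::-1].copy(),c,(.581,.19,.04),36,(400,400)); o=np.clip((o/255.)**.6*255,0,255).astype(np.uint8)
    q=o.copy()
    P=[[rc*np.cos(i*np.pi/3),rc*np.sin(i*np.pi/3),.003] for i in range(6)]
    for D,p,z,col in((P,(e[0],e[1],s["ee_rot"][2]),e[2]-.0386,(0,0,255)),(hexl(.037,.032),(.5807,.1903,.35),0,(0,255,0)),(hexl(.045,.032),(.5807,.1903,.35),0,(0,255,0))):
        cv2.polylines(q,[np.int32((proj(c,place(D,*p,z=z))@M[:,:2].T+M[:,2]).round())],True,col,1)
    t+=[o,q]
v=np.vstack([np.hstack(t[:2]),np.hstack(t[2:])]); cv2.imwrite("pics/c5.png",cv2.resize(v,(600,600)))
E
```

```text
[-1.7  0.4 14.5] [ 0.25  0.9  -0.04] [0.583  0.1911 0.0701] [-3.136e+00 -3.000e-03 -6.960e-01]
[-2.4  1.8 14.9] [ 0.23  0.88 -0.05] [0.583  0.1911 0.0701] [-3.136e+00 -3.000e-03 -6.960e-01]
[-1.8  0.7 14.4] [ 0.25  0.88 -0.04] [0.583  0.1911 0.0701] [-3.136e+00 -3.000e-03 -6.960e-01]
```

View pics/c5.png

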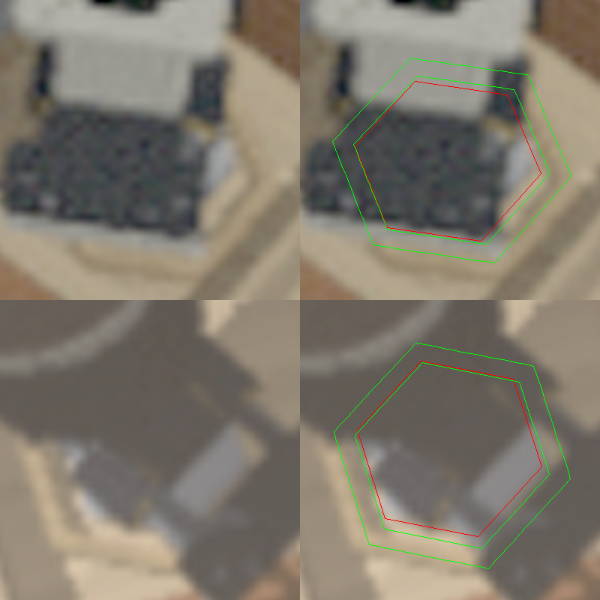

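The contact moment puts the touching point at about (-43,+11) mm from the tool, so the die sits too near the robot. I lift 3 mm, move 4 mm towards +x and lower again.

Emit:
servo_tool(
  series=[
    [[0,0,-3,0],[0,0,-2,0],[1.75,-1,0,0],[1.75,-1,0,0],[0,0,2,0],[0,0,2,0],[0,0,1,0],[0,0,0,0],[0,0,0,0],[0,0,0,0]],
  ],
)

```text
t: 13.12
eef_pos: [0.5875, 0.1903, 0.0701]
ee_rot: [-3.136, -0.004, -0.696]
force: [-1.9, 1.5, 18.4]
width: 0.014
gripper_force: 30.0
```

```bash
cat > st.py <<'E'
from station import telemetry
import numpy as np
s=telemetry.get_state(); F=np.array(s["force"])+[0,0,4.1]; M=s["moment"]; rz=-.0386
print(np.round(s["force"],1),np.round(M,2),np.round(s["eef_pos"],4),np.round(s["ee_rot"],3),"t",round(s["t"],2),"w",s["width"])
if F[2]>4: print("contact offset mm",np.round(1e3*np.array([(rz*F[0]-M[1])/F[2],(M[0]+rz*F[1])/F[2]])))
E
python3 st.py
```

```text
[-1.9  1.5 18.4] [ 0.01  0.53 -0.07] [0.5875 0.1903 0.0701] [-3.136 -0.004 -0.696] t 13.12 w 0.013996656526347592
contact offset mm [-20.  -2.]
```

Emit:
servo_tool(
  series=[
    [[0,0,-3,0],[0,0,-1,0],[1.3,-1,0,0],[1.3,-1,0,0],[0,0,2,0],[0,0,2,0],[0,0,0,0],[0,0,0,0],[0,0,0,0],[0,0,0,0]],
  ],
)

```text
t: 13.95
eef_pos: [0.5912, 0.1904, 0.0701]
ee_rot: [-3.135, -0.004, -0.696]
force: [-0.7, 2.2, 19.2]
width: 0.0139
gripper_force: 30.0
```

```bash
python3 st.py
```

```text
[-0.7  2.2 19.2] [ 0.5   0.46 -0.03] [0.5912 0.1904 0.0701] [-3.135 -0.004 -0.696] t 13.95 w 0.013909910868916776
contact offset mm [-18.  18.]
```

Emit:
servo_tool(
  series=[
    [[0,0,-3,0],[0,0,-1,0],[1.5,0.5,0,0],[1.5,0.5,0,0],[0,0,2,0],[0,0,2,0],[0,0,0,0],[0,0,0,0],[0,0,0,0],[0,0,0,0]],
  ],
)

```text
t: 14.78
eef_pos: [0.5926, 0.1878, 0.0701]
ee_rot: [-3.135, -0.004, -0.696]
force: [-1.9, 3.2, 19.4]
width: 0.0137
gripper_force: 30.0
```

```bash
python3 st.py; python3 - <<'E'
from fit import *
ims={c:eyes.grab_frame(c) for c in C}; np.savez("im3.npz",**ims)
s=telemetry.get_state(); e=s["eef_pos"]; t=[]
for c in C:
    o,M=crop(ims[c][...,::-1].copy(),c,(.581,.19,.04),36,(400,400)); o=np.clip((o/255.)**.6*255,0,255).astype(np.uint8)
    q=o.copy()
    P=[[rc*np.cos(i*np.pi/3),rc*np.sin(i*np.pi/3),.003] for i in range(6)]
    for D,p,z,col in((P,(e[0],e[1],s["ee_rot"][2]),e[2]-.0386,(0,0,255)),(hexl(.037,.032),(.5807,.1903,.35),0,(0,255,0)),(hexl(.045,.032),(.5807,.1903,.35),0,(0,255,0))):
        cv2.polylines(q,[np.int32((proj(c,place(D,*p,z=z))@M[:,:2].T+M[:,2]).round())],True,col,1)
    t+=[o,q]
v=np.vstack([np.hstack(t[:2]),np.hstack(t[2:])]); cv2.imwrite("pics/c6.png",cv2.resize(v,(600,600)))
E
```

```text
[-1.9  3.2 19.4] [1.09 0.76 0.01] [0.5926 0.1878 0.0701] [-3.135 -0.004 -0.696] t 14.78 w 0.013731260647412723
contact offset mm [-29.  41.]
```

View pics/c6.png

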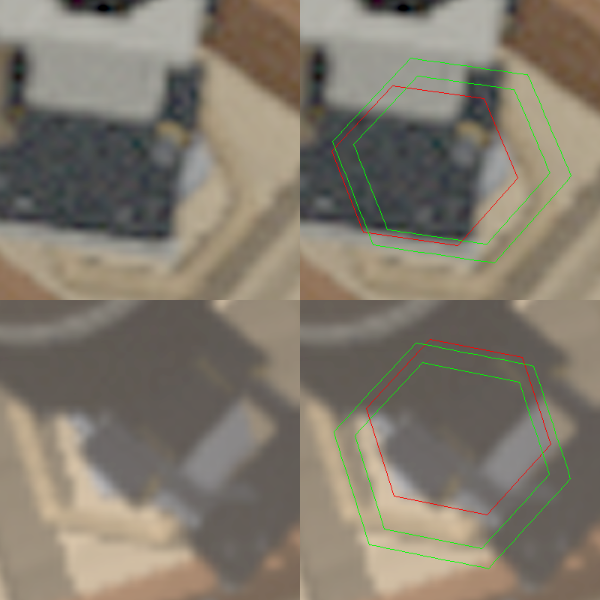

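```bash
cat > inhand.py <<'E'
from fit import *
from scipy.optimize import differential_evolution
def cls(im):
    f=im.astype(np.float32); r,b=f[...,0],f[...,2]; v=f.max(2)
    return np.where((v>75)&(b>=r-2),1.,np.where((v>60)&(r-b>15),-1.,0.))
def fitp(ims,tcp,yaw,cams):
    K={c:cls(ims[c]) for c in cams}
    f=lambda d:-sum((K[c]*render(c,[HEX],(tcp[0]+d[0],tcp[1]+d[1],yaw),S=3,z=tcp[2]-.0386)).sum() for c in cams)
    r=differential_evolution(f,[(-.015,.015)]*2,seed=0,maxiter=25,popsize=8); return (r.x*1e3).round(1),round(-r.fun,1)
if __name__=="__main__":
    for n,tcp,yaw in(("im1",(.5823,.1907,.1427),-.692),("im2",(.583,.1911,.0701),-.696),("im3",(.5926,.1878,.0701),-.696)):
        ims=dict(np.load(n+".npz"))
        for cs in(("top",),("scene",),("top","scene")): print(n,cs,fitp(ims,tcp,yaw,cs))
E
python3 inhand.py
```

```text
im1 ('top',) (array([ 4.1, -1.4]), np.float64(13.1))
im1 ('scene',) (array([ 3.8, -3.6]), np.float64(5.6))
im1 ('top', 'scene') (array([ 4.7, -2.5]), np.float64(17.1))
im2 ('top',) (array([ 4.3, -1.8]), np.float64(14.7))
im2 ('scene',) (array([ 6. , -4.2]), np.float64(4.3))
im2 ('top', 'scene') (array([ 5.6, -3. ]), np.float64(16.9))
im3 ('top',) (array([ 4.4, -1.7]), np.float64(19.2))
im3 ('scene',) (array([ 2.3, -5.4]), np.float64(4.2))
im3 ('top', 'scene') (array([ 4.7, -3. ]), np.float64(22.3))
```

All three frames agree that the die sits about 5 mm along the bar (+tool x) from the TCP, so the moment sign is the opposite of what I assumed. The right TCP is about (0.577,0.193).

Emit:
servo_tool(
  series=[
    [[0,0,-4,0],[0,0,-4,0],[-5,2,0,0],[-6,2,0,0],[-4.6,1.7,0,0],[0,0,3,0],[0,0,3,0],[0,0,1.5,0],[0,0,1.5,0],[0,0,0,0]],
  ],
)

```text
t: 15.72
eef_pos: [0.5775, 0.1935, 0.0701]
ee_rot: [-3.134, -0.005, -0.695]
force: [-2.2, -0.6, 22.8]
width: 0.0141
gripper_force: 30.0
```

```bash
sed -i 's/print("contact offset mm",/print("contact offset mm",-/' st.py; python3 st.py
```

```text
[-2.2 -0.6 22.8] [-0.14  0.81 -0.05] [0.5775 0.1935 0.0701] [-3.134 -0.005 -0.695] t 15.72 w 0.014065775855129373
contact offset mm [27.  5.]
```

Emit:
servo_tool(
  series=[
    [[0,0,-4,0],[0,0,-1,0],[-2,2.3,0,0],[0,0,0,0],[0,0,2.5,0],[0,0,2,0],[0,0,0,0],[0,0,0,0],[0,0,0,0],[0,0,0,0]],
  ],
)

```text
t: 16.55
eef_pos: [0.5742, 0.1926, 0.0701]
ee_rot: [-3.135, -0.004, -0.696]
force: [-0.9, -1.1, 23.0]
width: 0.0136
gripper_force: 30.0
```

```bash
python3 st.py; python3 - <<'E'
from inhand import *
ims={c:eyes.grab_frame(c) for c in C}; np.savez("im4.npz",**ims)
s=telemetry.get_state()
for cs in(("top",),("scene",),("top","scene")): print(fitp(ims,s["eef_pos"],s["ee_rot"][2],cs))
# rim refit from empty-nest image using rim only / front only
import fit
D=fit.DR
for n,sub in(("rim",D[:2]),("front",D[2:])):
    fit.DR=sub
    im0=dict(np.load("im0.npz"))
    for cs in(("top",),("scene",),("top","scene")): print(n,cs,fitdrawer(im0,[.581,.190,.35],cs))
E
```

```text
[-0.9 -1.1 23. ] [-0.31  0.32 -0.11] [0.5742 0.1926 0.0701] [-3.135 -0.004 -0.696] t 16.55 w 0.013564430506219378
contact offset mm [11. 10.]
(array([ 6.5, -2.4]), np.float64(7.3))
(array([ 4.3, -3.9]), np.float64(2.4))
(array([ 4.6, -2.4]), np.float64(9.4))
rim ('top',) (array([0.57431233, 0.18845776, 0.35354126]), np.float64(-386.6640625))
rim ('scene',) (array([0.58411932, 0.21009416, 0.33565835]), np.float64(-314.9566650390625))
rim ('top', 'scene') (array([0.57431086, 0.1886771 , 0.35433725]), np.float64(-623.637939453125))
front ('top',) (array([0.5830361 , 0.18074439, 0.35452087]), np.float64(-465.17962646484375))
front ('scene',) (array([0.58496486, 0.18154783, 0.3516503 ]), np.float64(-418.6352844238281))
front ('top', 'scene') (array([0.58609246, 0.1755567 , 0.35128534]), np.float64(-869.9315795898438))
```

Emit:
servo_tool(
  series=[
    [[0,0,-4,0],[0,0,-1,0],[-1,2.7,0,0],[0,0,0,0],[0,0,2.5,0],[0,0,2,0],[0,0,0,0],[0,0,0,0],[0,0,0,0],[0,0,0,0]],
  ],
)

```text
t: 17.48
eef_pos: [0.5713, 0.1909, 0.0702]
ee_rot: [-3.136, -0.004, -0.696]
force: [0.1, -1.3, 20.2]
width: 0.014
gripper_force: 30.0
```

```bash
python3 st.py
```

```text
[ 0.1 -1.3 20.2] [-0.44  0.08 -0.08] [0.5713 0.1909 0.0702] [-3.136 -0.004 -0.696] t 17.48 w 0.013991084328751591
contact offset mm [ 3. 16.]
```

```bash
python3 - <<'E'
from inhand import *
tcp=(.5823,.1907,.1427);yaw=-.692; ims=dict(np.load("im1.npz"))
for c in("top","scene"):
    u,v=proj(c,[[tcp[0],tcp[1],.11]])[0].astype(int)
    im=ims[c].astype(int); m0=render(c,[HEX],(tcp[0],tcp[1],yaw),z=tcp[2]-.0386)>.5; m1=render(c,[HEX],(tcp[0]+.0045,tcp[1]-.0025,yaw),z=tcp[2]-.0386)>.5
    print(c,"rows",v-14,"cols",u-17,"  value, R-B letter(a=-..: b blueish, w wood); left: class; mid: model0; right: modelfit")
    k=cls(ims[c])
    for y in range(v-14,v+16):
        xs=range(u-17,u+17)
        print("".join("#" if k[y,x]>0 else "." if k[y,x]<0 else " " for x in xs)+"|"+"".join("o" if m0[y,x] else " " for x in xs)+"|"+"".join("o" if m1[y,x] else " " for x in xs)+"|"+" ".join("%2d"%(im[y,x].max()//10) for x in xs))
E
```

```text
top rows 149 cols 203   value, R-B letter(a=-..: b blueish, w wood); left: class; mid: model0; right: modelfit
                         .........|                                  |                                  | 7  7  7  8  8  8  8  8  7  7  6  5  5  5  5  5  5  5  5  5  5  5  5  5  5  7 13 16 17 17 17 17 18 18
                          ........|                                  |                                  | 8  8  8  7  7  8  8  7  6  5  5  5  5  5  5  5  5  5  5  5  5  5  5  5  5  5  8 13 16 17 17 17 17 17
                           .......|                                  |               oo                 | 8  8  7  6  6  6  6  5  5  5  5  5  5  5  5  5  5  5  5  5  5  5  5  5  5  5  5  7 11 16 17 17 17 17
                            ......|              o                   |              ooooooooo           | 5  5  5  5  5  5  5  5  5  5  5  5  5  5  5  5  5  5  5  5  5  5  5  5  5  5  5  5  7 11 15 17 17 17
                             .....|             oooooooo             |             oooooooooooooo       | 5  5  5  5  5  5  5  5  5  5  5  5  5  5  5  5  5  5  5
[... 10843 characters left out ...]
1 13 14 14 14 13 13 12 13 13 13 13 14 13 14 13 13 14 14 14 14 14 14 12 11 12 13
..................................|                                  |                                  |13 13 13 13 13 13 12 11 12 13 14 14 14 13 13 13 13 13 13 13 13 14 14 14 14 14 14 14 14 12 10 12 14 13
..................................|                                  |                                  |13 13 13 13 13 13 12 11 12 13 14 14 14 14 13 13 13 13 13 13 13 14 14 14 14 14 14 14 12 10 11 13 13 11
..................................|                                  |                                  |13 13 13 13 13 13 13 12 11 12 13 14 14 14 14 14 14 14 13 13 13 13 14 14 14 14 14 13 10 11 12 13 10  8
```

```bash
python3 - <<'E'
from fit import *
import fit
fit.DR=fit.DR[2:]
E={n:dict(np.load(n+".npz")) for n in("im0","im1","im2","im3","im4")}
E["now"]={c:eyes.grab_frame(c) for c in C}; np.savez("im5.npz",**E["now"])
# only part of the front right of gripper: y -.17..-.05 ; yaw and lateral fixed -> 1D search along u
yaw=.352; u=np.array([np.cos(yaw),np.sin(yaw)]); b=np.array([.5807,.1903])
def G(im):
    g=cv2.GaussianBlur(im.astype(np.float32),(0,0),.7); return sum(np.hypot(cv2.Sobel(g[...,k],5,1,0),cv2.Sobel(g[...,k],5,0,1)) for k in range(3))
def sc(g,c,D,p):
    uv=proj(c,place(D,*p)).astype(np.float32); return cv2.remap(g,uv[:,:1],uv[:,1:],1).mean()
L={"in":seg([-.075,-.07,.098],[-.075,-.17,.098]),"out":seg([-.09,-.07,.098],[-.09,-.17,.098]),"bar":seg([-.125,-.01,.0755],[-.125,-.115,.0755])}
ss=np.arange(-12,12.1,.5)
for n,ims in E.items():
    for c in C:
        g=G(ims[c]); print(n,c,{k:float(ss[np.argmax([sc(g,c,D,(*(b+u*s/1e3),yaw)) for s in ss])]) for k,D in L.items()})
# ring profile on im0: inner/outer separately, shift grid over u,v
v=np.array([-u[1],u[0]])
for c in C:
    g=G(E["im0"][c])
    for k,D in(("in",hexl(.037,.032)),("out",hexl(.045,.032)),("outfloor",hexl(.045,.020))):
        S=np.array([[sc(g,c,D,(*(b+u*s/1e3+v*w/1e3),yaw)) for w in ss] for s in ss]); i=np.unravel_index(S.argmax(),S.shape); print("ring",c,k,ss[i[0]],ss[i[1]],S.max().round())
E
python3 st.py
```

```text
im0 scene {'in': -12.0, 'out': 2.0, 'bar': 7.5}
im0 top {'in': -1.0, 'out': 12.0, 'bar': 4.5}
im1 scene {'in': 12.0, 'out': -1.0, 'bar': 8.0}
im1 top {'in': -1.0, 'out': -12.0, 'bar': 4.5}
im2 scene {'in': -6.0, 'out': -4.5, 'bar': 1.0}
im2 top {'in': 1.5, 'out': -12.0, 'bar': -5.5}
im3 scene {'in': -9.0, 'out': 6.0, 'bar': 11.5}
im3 top {'in': 12.0, 'out': -2.0, 'bar': 6.0}
im4 scene {'in': -12.0, 'out': -0.5, 'bar': -2.0}
im4 top {'in': -9.0, 'out': 6.0, 'bar': -4.5}
now scene {'in': -12.0, 'out': -4.0, 'bar': -4.5}
now top {'in': -6.5, 'out': 8.5, 'bar': -12.0}
ring scene in 7.0 12.0 167.0
ring scene out 5.0 7.5 163.0
ring scene outfloor 12.0 4.5 162.0
ring top in -6.5 0.0 243.0
ring top out -7.0 0.0 234.0
ring top outfloor -4.0 0.5 232.0
[-0.2 -0.6 20.8] [-0.38  0.09 -0.1 ] [0.5712 0.1909 0.0702] [-3.136 -0.004 -0.696] t 17.58 w 0.013819682196834823
contact offset mm [ 3. 14.]
```

The handle's image position shows that the drawer has been dragged along with the die, so the hops had too little clearance. I lift well clear, move aside and measure the nest again with it exposed.

Emit:
servo_tool(
  series=[
    [[0,0,-5,0],[0,0,-15,0],[0,0,-30,0],[0,0,-35,0],[0,0,-30,0],[-24,-29,0,0],[-24,-29,0,0],[-24,-29,0,0],[-24,-29,0,0],[0,0,0,0]],
  ],
)

```text
t: 18.42
eef_pos: [0.5681, 0.3459, 0.1793]
ee_rot: [3.14, 0.001, -0.694]
force: [0.9, -0.3, -3.8]
width: 0.0141
gripper_force: 30.0
```

```bash
python3 st.py; python3 - <<'E'
from fit import *
import fit
ims={c:eyes.grab_frame(c) for c in C}; np.savez("im6.npz",**ims)
for c in C:
    for n in("nest","handle"): 
        for d in trace(c,n)[:1]: ys,xs=np.nonzero(d["mask"]); print(c,n,round(d["conf"],2),xs.min(),xs.max(),ys.min(),ys.max(),len(xs)); np.save(f"dr_{c}_{n}.npy",d["mask"])
c0=(.565,.185,.05); t=[]
for c,w in(("top",60),("scene",60)):
    o,M=crop(ims[c][...,::-1].copy(),c,c0,w,(600,450)); o=np.clip((o/255.)**.7*255,0,255).astype(np.uint8)
    for r,z,col in((.037,.032,(0,255,0)),):
        cv2.polylines(o,[np.int32((proj(c,place(hexl(r,z),.565,.185,.352))@M[:,:2].T+M[:,2]).round())],True,col,1)
    print(c,M.round(2).tolist()); t.append(o)
v=np.hstack(t); cv2.imwrite("pics/c7.png",cv2.resize(v,(800,300))); cv2.imwrite("big.png",np.vstack(t)); cv2.imwrite("pics/c7b.png",cv2.resize(np.vstack(t),(440,600))) if 0 else None
E
```

```text
[ 0.9 -0.3 -3.8] [ 0.15 -0.04 -0.02] [0.5681 0.3459 0.1793] [ 3.14e+00  1.00e-03 -6.94e-01] t 18.42 w 0.014090000291797094
scene nest 0.6 197 266 193 275 3015
scene handle 0.82 197 266 192 275 3080
top nest 0.87 193 284 124 198 4297
top handle 0.83 193 284 124 196 4272
top [[10.0, 0.0, -1944.1600341796875], [0.0, 10.0, -1498.010009765625]]
scene [[10.0, 0.0, -2248.0400390625], [0.0, 10.0, -2158.4599609375]]
```

View pics/c7.png

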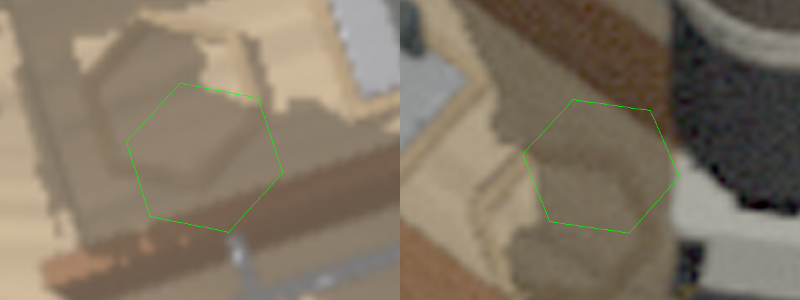

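The exposed view shows the nest at about top-crop (177,98), against the drawn guess at (204,157). The drawer has slid in, so the nest is now near (0.594,0.198). I refit it from there.

```bash
python3 - <<'E'
from fit import *
import fit
D=list(fit.DR); ims=dict(np.load("im6.npz")); im0=dict(np.load("im0.npz"))
for n,sub in(("rim",D[:2]),("all",D)):
    fit.DR=sub
    for cs in(("top",),("scene",),("top","scene")):
        r,f=fitdrawer(ims,[.594,.198,.352],cs); print(n,cs,r.round(4),round(f))
# project hand-picked top outer vertices (800-scale crop px /6.667) to rim top plane
uv=np.array([[85,80],[118,165],[198,185],[268,100],[250,35],[145,20]])/6.6667+[194.416,149.801]
P=unproj("top",uv,.032); print(P.round(4).tolist(),P.mean(0).round(4))
uv=proj("top",place(hexl(.045,.032),.594,.198,.352))[::14]; print(((uv-[194.416,149.801])*6.6667).round().tolist())
E
```

```text
rim ('top',) [0.6045 0.2006 0.2404] -269
rim ('scene',) [0.5909 0.2316 0.221 ] -316
rim ('top', 'scene') [0.6101 0.202  0.349 ] -491
all ('top',) [0.6123 0.2024 0.3443] -579
all ('scene',) [0.5594 0.2137 0.565 ] -569
all ('top', 'scene') [0.5815 0.1991 0.3611] -950
[[0.6054, 0.251, 0.032], [0.5594, 0.2308, 0.032], [0.5497, 0.1875, 0.032], [0.5968, 0.1522, 0.032], [0.6323, 0.1634, 0.032], [0.6393, 0.2204, 0.032]] [0.5971 0.2009 0.032 ]
[[154.0, 14.0], [88.0, 85.0], [117.0, 175.0], [212.0, 194.0], [277.0, 122.0], [248.0, 32.0]]
```

```bash
python3 - <<'E'
from fit import *
yaw=.352; b=(.5807,.1903)
I={n:dict(np.load(n+".npz")) for n in("im0","im6")}
def prof(im,c,xs,ys,z,fn):
    X,Y=np.meshgrid(xs,ys); P=np.c_[X.ravel(),Y.ravel(),np.full(X.size,z)]
    uv=proj(c,place(P,*b,yaw)).astype(np.float32)
    f=fn(im.astype(np.float32)); return cv2.remap(f,uv[:,:1],uv[:,1:],1).reshape(X.shape)
red=lambda f:f[...,0]/(f[...,2]+5); lum=lambda f:np.log(f.sum(2)+5)
xs=np.arange(-.115,-.03,.003)
for n in I:
    for c in C:
        for ys in([-.06,-.05,-.04],[-.15,-.14,-.13]):
            print("front",n,c,ys[1],(prof(I[n][c],c,xs,ys,.098,red).mean(0)*100).astype(int).tolist())
print((xs*1e3).round().astype(int).tolist())
# lateral: side walls at nest y=+.067 (inner) ; profile across v at z=.06
ys=np.arange(.03,.1,.003)
for n in I: print("side",n,(np.exp(prof(I[n]["top"],"top",[-.04,-.03,-.02],ys,.06,lum)).mean(1)).astype(int).tolist())
print((ys*1e3).round().astype(int).tolist())
# ring profiles along +-u through the centre (corners) and the flats at 90deg in top
for n,o in(("im0",0),("im6",.016)):
    xs2=np.arange(-.065,.066,.0025)
    for c in C:
        print("ring v",n,c,np.exp(np.array([prof(I[n][c],c,[o-.008,o-.004,o,o+.004,o+.008],[y],.032,lum).mean() for y in xs2])).astype(int).tolist())
print((xs2*1e3).tolist())
E
```

```text
front im0 scene -0.05 [99, 94, 97, 110, 130, 140, 142, 142, 146, 169, 192, 204, 205, 199, 207, 205, 208, 194, 187, 200, 202, 197, 191, 191, 162, 145, 142, 140, 140]
front im0 scene -0.14 [141, 140, 140, 140, 139, 140, 141, 141, 148, 167, 191, 200, 201, 204, 206, 207, 203, 210, 212, 213, 199, 189, 202, 183, 157, 144, 141, 141, 140]
front im0 top -0.05 [136, 136, 137, 141, 144, 147, 148, 152, 167, 176, 178, 179, 172, 151, 144, 142, 142, 142, 142, 142, 142, 142, 141, 141, 143, 144, 143, 143, 143]
front im0 top -0.14 [135, 135, 136, 139, 144, 145, 147, 151, 160, 177, 180, 179, 169, 153, 143, 142, 141, 138, 138, 141, 143, 134, 115, 106, 103, 102, 101, 102, 102]
front im6 scene -0.05 [132, 135, 138, 140, 142, 133, 115, 98, 92, 99, 116, 135, 141, 143, 143, 147, 169, 205, 239, 245, 194, 199, 188, 175, 173, 182, 190, 194, 199]
front im6 scene -0.14 [139, 139, 139, 141, 141, 141, 141, 142, 141, 142, 140, 138, 139, 139, 139, 143, 159, 183, 187, 187, 190, 201, 206, 212, 195, 205, 209, 194, 183]
front im6 top -0.05 [108, 99, 99, 108, 124, 134, 136, 136, 137, 140, 145, 149, 152, 152, 153, 157, 159
[... 2181 characters left out ...]
99999999964, -19.99999999999996, -17.49999999999996, -14.999999999999957, -12.499999999999956, -9.999999999999954, -7.499999999999951, -4.9999999999999485, -2.4999999999999467, 5.551115123125783e-14, 2.5000000000000577, 5.00000000000006, 7.500000000000062, 10.000000000000064, 12.500000000000068, 15.00000000000007, 17.50000000000007, 20.000000000000075, 22.500000000000075, 25.000000000000078, 27.500000000000078, 30.00000000000008, 32.500000000000085, 35.000000000000085, 37.500000000000085, 40.00000000000009, 42.50000000000009, 45.00000000000009, 47.5000000000001, 50.0000000000001, 52.5000000000001, 55.00000000000011, 57.50000000000011, 60.00000000000011, 62.500000000000114, 65.00000000000011]
```

Emit:
servo_tool(
  series=[
    [[15,12,0,0],[28,23,0,0],[28,23,0,0],[28,23,0,0],[14.6,13.2,10,0],[0,0,25,0],[0,0,25,0],[0,0,20,0],[0,0,10,0],[0,0,0,0]],
  ],
)

```text
t: 19.55
eef_pos: [0.5941, 0.1932, 0.0893]
ee_rot: [3.137, 0.001, -0.699]
force: [0.0, -0.2, -4.4]
width: 0.0135
gripper_force: 30.0
```

```bash
python3 go.py .595 .201 .072 -.696;  python3 - <<'E'
from fit import *
ims={c:eyes.grab_frame(c) for c in C}; np.savez("im7.npz",**ims)
s=telemetry.get_state(); e=s["eef_pos"]; im=ims["top"].astype(int)
u,v=proj("top",[[e[0],e[1],e[2]-.03]])[0].astype(int)
m=render("top",[HEX],(e[0]+.0031,e[1]-.0026,s["ee_rot"][2]),z=e[2]-.0386)>.5
r=render("top",[hexl(.037,.032)],(.598,.1985,.352))>.5
print(e,v-4,u-20)
for y in range(v-4,v+20): print("".join("%3d%s"%(im[y,x].max()//5,"b" if im[y,x,2]>im[y,x,0]-2 else "r" if im[y,x,0]-im[y,x,2]>15 else "-") for x in range(u-20,u+16))+"|"+"".join("B" if m[y,x] and r[y,x] else "d" if m[y,x] else "n" if r[y,x] else "." for x in range(u-20,u+16)))
E
```

```text
now [0.5941 0.1932 0.0893] [ 3.137e+00  1.000e-03 -6.990e-01] t 19.55 F [ 0.  -0.2 -4.4]
tool shift mm [-4.3 -6.5 17.3] turn -0.003
[0.59607102 0.19480384 0.09234183] 158 201
 21r 17r 12- 10- 10- 10- 10- 10- 10- 10- 10- 10- 10- 10- 10- 10- 10- 10- 10- 10- 10- 10- 10- 10- 10- 10- 10- 10- 11- 12r 10- 10- 10- 11- 13- 17r|............dBBBBBBBBBBBBBBBBBd.....
 21r 21r 17r 12- 11- 10- 10- 10- 10- 10- 10- 10- 10- 10- 10- 10- 10- 10- 10- 10- 10- 10- 10- 10- 10- 10- 10- 10- 10- 10- 10- 11- 11- 10- 11- 14-|...........dBBBBBBBBBBBBBBBBBBdd....
 22r 22r 20r 16r 13- 11- 10- 12- 11- 10- 10- 10- 10- 10- 11- 11- 10- 10- 10- 10- 10- 10- 10- 10- 10- 10- 10- 10- 10- 10- 11- 14- 14r 11- 10- 11-|..........dBBBBBBBBBBBBBBBBBBBBd....
 21r 21r 21r 20r 18r 14r 12- 16r 13- 13- 13- 12- 11- 13- 15- 13- 11- 10- 10- 10- 10- 10- 10- 10- 10- 10- 10- 10- 10- 11- 14- 18- 19r 15r 12- 10-|..........nBBBBBBBBBBBBBBBBBBBBd....
 21r 21r 21r 21r 21r 20r 16r 17r 16r 17r 18- 17- 16- 15- 19- 13- 11- 10- 10- 10- 10- 10- 10- 10- 10- 10- 10- 10- 11- 15- 17b 18- 20r 21r 17r 11-|..........nBBBBBBBBBBBBBBBBBBBBBd...
 21r 21r 21r 22
[... 2742 characters left out ...]
r 23r 23r 23r 23r 26r 37r 37r 36r 34r 34r 34r 32r 31r 27r 28r 28r 31r 26r 15r 11- 11- 11- 12- 12- 11- 11- 11- 13r 16r|....................................
 36r 36r 35r 28r 21r 22r 23r 23r 23r 23r 23r 25r 35r 36r 35r 35r 34r 35r 35r 35r 34r 35r 35r 33r 31r 23r 15r 11- 11- 11- 11- 11- 11- 13r 18r 23r|....................................
 35r 35r 35r 31r 21r 22r 23r 23r 23r 23r 22r 22r 25r 34r 35r 35r 35r 35r 36r 36r 36r 36r 36r 34r 34r 32r 22r 14r 12- 11- 11- 11- 13r 18r 24r 25r|....................................
 33r 33r 35r 34r 23r 21r 23r 22r 22r 22r 21r 21r 24r 34r 35r 36r 36r 36r 36r 36r 35r 35r 34r 29r 30r 27r 26r 21r 15r 12- 11- 12r 17r 24r 24r 24r|....................................
```

Emit:
servo_tool(
  series=[
    [[-2,-1,2,0],[-3,-2,4,0],[-2.4,-1.2,4,0],[0,0,3,0],[0,0,0,0],[0,0,0,0],[0,0,0,0],[0,0,0,0],[0,0,0,0],[0,0,0,0]],
  ],
)

```text
t: 20.48
eef_pos: [0.5927, 0.2031, 0.0787]
ee_rot: [-3.141, -0.0, -0.698]
force: [0.1, 0.3, -3.4]
width: 0.0138
gripper_force: 30.0
```

```bash
cat > pr.py <<'E'
from fit import *
import sys
ims={c:eyes.grab_frame(c) for c in C}; np.savez(sys.argv[1],**ims)
s=telemetry.get_state(); e=s["eef_pos"]; print(np.round(e,4),np.round(s["ee_rot"],3),np.round(s["force"],1),s["t"])
n=(.5955,.1995,.352); o=(.0031,-.0026)
for c,(a,b,l,r) in(("top",(0,18,-18,14)),("scene",(-8,14,-14,16))):
    im=ims[c].astype(int); u,v=proj(c,[[.595,.2,.035]])[0].astype(int)
    d=render(c,[HEX],(e[0]+o[0],e[1]+o[1],s["ee_rot"][2]),z=e[2]-.0386)>.5; q=render(c,[hexl(.037,.032)],n)>.5
    print(c,"row0",v+a,"col0",u+l)
    for y in range(v+a,v+b): print("%d "%y+"".join("%3d%s"%(im[y,x].max()//5,"b" if im[y,x,2]>im[y,x,0]-2 else "r" if im[y,x,0]-im[y,x,2]>15 else "-") for x in range(u+l,u+r))+"|"+"".join("B" if d[y,x] and q[y,x] else "d" if d[y,x] else "n" if q[y,x] else "." for x in range(u+l,u+r)))
E
python3 pr.py im8.npz
```

```text
[0.5926 0.2031 0.0786] [-3.142 -0.    -0.698] [ 0.3 -0.5 -4.2] 20.5833
top row0 164 col0 203
164  22r 21r 16r 18r 28r 24r 20- 20b 15- 14- 14- 12- 11- 10- 10- 10- 10- 10- 10- 10- 10- 10- 10- 11- 13- 17- 18- 18- 19r 18r 13r 10-|.......dBBBBBBBBBBBBBBBBBBBBBn..
165  22r 22r 21r 22r 27r 30r 24r 17- 17- 13- 12- 13- 12- 11- 11- 11- 10- 10- 10- 10- 10- 10- 11- 14- 17- 18- 18b 18- 19r 18r 15r 11-|........BBBBBBBBBBBBBBBBBBBBBn..
166  22r 22r 22r 22r 25r 31r 30r 20r 17r 13- 12- 12- 12- 12- 11- 11- 11- 10- 10- 10- 10- 11- 14- 17- 18- 18- 18b 18- 17- 15r 11- 10-|........BBBBBBBBBBBBBBBBBBBBBn..
167  22r 22r 22r 22r 23r 30r 31r 19r 13- 12- 12- 12- 12- 12- 12- 11- 12r 11- 11- 10- 10- 13- 17- 18- 18b 18- 18- 18- 15- 11- 10- 10-|........dBBBBBBBBBBBBBBBBBBBBnn.
168  22r 21r 21r 21r 21r 27r 30r 19r 13- 12- 12- 12- 12- 12- 12- 12- 11- 11- 11- 10- 12- 16- 18- 18- 18- 18- 18- 16- 12- 10- 10- 10-|.........BBBBBBBBBBBBBBBBBBBnn..
169  21r 21r 21r 21r 21r 26r 31r 26r 17r 13- 12- 12- 12- 12- 12- 12- 12- 12- 11- 12- 16- 18- 18- 18- 18- 18- 16- 12- 10- 10- 10- 10-|.........BBBBBBBBBBBBBBBBBBnn...
170  21r 21
[... 4736 characters left out ...]
b  6b  4b  7b 16r 22r 23r 20r 17r 16r 15r 18r|.......nnnnnnnnnBBBBn.........
257  20r 22r 25r 24r 22r 24r 24r 21r 19r 21r 23r 22- 21- 21- 20- 21- 19- 20- 18- 16- 14- 17- 21r 22r 20r 17r 16r 16r 17r 23r|...........nnnnnnnnn..........
258  20r 20r 20r 22r 23r 25r 26r 25r 23r 22r 22r 20r 20r 20r 20r 22r 24r 23r 22- 21- 22- 22- 22r 20r 16r 16r 16r 16r 20r 26r|..............................
259  20r 19r 20r 20r 18r 22r 25r 25r 25r 24r 25r 24r 23r 24r 24r 24r 24r 23r 21r 22r 24r 23r 21r 18r 14r 16r 16r 20r 25r 26r|..............................
260  20r 20r 20r 20r 19r 18r 20r 22r 22r 23r 24r 24r 24r 24r 25r 25r 25r 26r 25r 24r 25r 23r 19r 15r 15r 14r 17r 23r 26r 25r|..............................
```

Emit:
servo_tool(
  series=[
    [[0,-1.5,0,0],[0,-1.6,0,0],[0,0,2,0],[0,0,2,0],[0,0,2,0],[0,0,2,0],[0,0,1,0],[0,0,1,0],[0,0,1,0],[0,0,0,0]],
  ],
)

```text
t: 21.42
eef_pos: [0.5945, 0.2055, 0.0673]
ee_rot: [3.141, 0.0, -0.698]
force: [-0.4, 0.6, -4.3]
width: 0.0139
gripper_force: 30.0
```

```bash
python3 st.py
```

```text
[-0.4  0.6 -4.3] [-0.   -0.   -0.03] [0.5945 0.2055 0.0673] [ 3.141  0.    -0.698] t 21.42 w 0.0139395848989652
```

The die is below the rim with no contact force. I lower it to the floor.

Emit:
servo_tool(
  series=[
    [[0,0,2,0],[0,0,2,0],[0,0,1.5,0],[0,0,1,0],[0,0,1,0],[0,0,1,0],[0,0,0.5,0],[0,0,0,0],[0,0,0,0],[0,0,0,0]],
  ],
)

```text
t: 22.25
eef_pos: [0.5949, 0.2056, 0.0591]
ee_rot: [-3.141, -0.0, -0.698]
force: [-0.7, -1.8, 1.0]
width: 0.0139
gripper_force: 30.0
```

```bash
python3 st.py
```

```text
[-0.7 -1.8  1. ] [-0.46  0.11  0.12] [0.5949 0.2056 0.0591] [-3.141 -0.    -0.698] t 22.25 w 0.013857589464702013
contact offset mm [16. 77.]
```

Emit:
servo_tool(
  series=[
    [[0,0,0.7,0],[0,0,0.7,0],[0,0,0.6,0],[0,0,0,0.02],[0,0,0,-0.02],[0,0,0,0],[0,0,0,0],[0,0,0,0],[0,0,0,0],[0,0,0,0]],
  ],
)

```text
t: 23.08
eef_pos: [0.5962, 0.206, 0.0589]
ee_rot: [-3.138, -0.002, -0.697]
force: [-2.2, -2.8, 12.6]
width: 0.0136
gripper_force: 30.0
```

```bash
python3 st.py
```

```text
[-2.2 -2.8 12.6] [-0.76  0.64 -0.1 ] [0.5962 0.206  0.0589] [-3.138e+00 -2.000e-03 -6.970e-01] t 23.08 w 0.013589544020068775
contact offset mm [33. 39.]
```

The die stands rigidly on the floor (TCP 0.0589, floor expected at 0.0586). I ease off, release it and retreat upwards.

Emit:
servo_tool(
  series=[
    [[0,0,-1,0],[0,0,-0.7,0],[0,0,0,0],[0,0,0,0],[0,0,0,0],[0,0,0,0],[0,0,0,0],[0,0,0,0],[0,0,0,0],[0,0,0,0]],
  ],
  claw=0,
)

```text
t: 23.92
eef_pos: [0.5946, 0.2056, 0.0582]
ee_rot: [3.142, 0.0, -0.698]
force: [0.9, -0.5, -0.2]
width: 0.0442
gripper_force: 0.0
```

Emit:
servo_tool(
  series=[
    [[0,0,-2,0],[0,0,-5,0],[0,0,-10,0],[0,0,-20,0],[0,0,-30,0],[0,0,-35,0],[0,0,-35,0],[0,0,-15,0],[0,0,0,0],[0,0,0,0]],
  ],
)

```text
t: 24.75
eef_pos: [0.5951, 0.2059, 0.2127]
ee_rot: [-3.138, -0.001, -0.698]
force: [-0.3, -0.1, -1.1]
width: 0.0438
gripper_force: 0.0
```

Emit:
servo_tool(
  series=[
    [[-3,20,0,0],[-6,39,0,0],[-6,39,0,0],[-6,39,0,0],[-6,39,0,0],[0,2,0,-0.1],[0,0,0,-0.12],[0,0,0,-0.12],[0,0,0,-0.12],[0,0,0,-0.12]],
  ],
  claw=1,
)

```text
t: 25.58
eef_pos: [0.4588, 0.0861, 0.2097]
ee_rot: [3.141, 0.001, -0.112]
force: [-0.0, -0.5, 0.8]
width: 0.0002
gripper_force: 0.0
```

Emit:
servo_tool(
  series=[
    [[0,0,0,-0.12],[0,0,0,-0.12],[0,0,0,-0.12],[0,0,0,-0.11],[0,0,0,0],[0,0,0,0],[0,0,0,0],[0,0,0,0],[0,0,0,0],[0,0,0,0]],
  ],
)

```text
t: 26.42
eef_pos: [0.4595, 0.0865, 0.2102]
ee_rot: [-3.142, 0.0, 0.351]
force: [0.5, 0.5, -0.2]
width: 0.0005
gripper_force: 0.0
```

```bash
python3 go.py .459 .087 .055 .352; python3 - <<'E'
from fit import *
ims={c:eyes.grab_frame(c) for c in C}; np.savez("im9.npz",**ims)
yaw=.352; c0,s0=np.cos(yaw),np.sin(yaw)
xs=np.arange(-.12,-.03,.003)
for c in C:
    for ys in([-.16,-.15,-.14],[-.03,-.02,-.01],[.03,.04,.05]):
        X,Y=np.meshgrid(xs,ys); uv=proj(c,place(np.c_[X.ravel(),Y.ravel(),np.full(X.size,.098)],.597,.2035,yaw)).astype(np.float32)
        f=ims[c].astype(np.float32); f=f[...,0]/(f[...,2]+5); print(c,ys[1],(cv2.remap(f,uv[:,:1],uv[:,1:],1).reshape(X.shape).mean(0)*100).astype(int).tolist())
print((xs*1e3).round().astype(int).tolist())
t=[]
for c in("top","scene"):
    o,M=crop(ims[c][...,::-1].copy(),c,(.59,.15,.05),75,(400,400))
    for D in [np.array(HEX)]+[np.array(b) for b in BRIDGE]:
        for p in proj(c,place(D,.597,.2035,-.697,z=.02)): cv2.circle(o,tuple(int(k) for k in M[:,:2]@p+M[:,2]+.5),1,(0,0,255),-1)
    for p in proj(c,place(seg([-.125,-.002,.07],[-.125,-.122,.07],30),.597,.2035,.352)): cv2.circle(o,tuple(int(k) for k in M[:,:2]@p+M[:,2]+.5),1,(0,255,0),-1)
    t.append(o)
cv2.imwrite("pics/c8.png",np.hstack(t))
E
```

```text
now [0.4595 0.0865 0.2102] [-3.142  0.     0.351] t 26.42 F [ 0.5  0.5 -0.2]
tool shift mm [ -0.3  -0.6 155.2] turn -0.001
scene -0.15 [139, 139, 140, 141, 140, 140, 139, 140, 141, 139, 143, 156, 181, 199, 200, 204, 199, 196, 203, 213, 215, 203, 192, 197, 196, 179, 157, 143, 140, 139]
scene -0.02 [136, 119, 101, 94, 97, 107, 124, 137, 140, 140, 144, 163, 184, 199, 203, 209, 210, 217, 210, 208, 196, 208, 201, 199, 217, 189, 155, 142, 140, 139]
scene 0.04 [140, 141, 141, 140, 139, 139, 142, 142, 141, 140, 145, 162, 191, 200, 201, 202, 200, 189, 188, 194, 202, 201, 198, 200, 220, 221, 157, 141, 140, 140]
top -0.15 [115, 112, 108, 103, 100, 101, 106, 110, 112, 112, 121, 149, 169, 173, 168, 155, 142, 139, 138, 135, 134, 134, 136, 133, 124, 119, 117, 117, 118, 117]
top -0.02 [118, 118, 118, 118, 115, 112, 108, 105, 101, 98, 97, 97, 98, 99, 99, 99, 99, 99, 99, 99, 99, 100, 99, 100, 100, 100, 100, 101, 101, 101]
top 0.04 [119, 119, 119, 119, 119, 119, 119, 119, 118, 118, 117, 118, 118, 118, 118, 118, 119, 119, 119, 119, 119, 119, 119, 120, 120, 120, 120, 120, 120, 120]
[-120, -117, -114, -111, -108, -105, -102, -99, -96, -93, -90, -87, -84, -81, -78, -75, -72, -69, -66, -63, -60, -57, -54, -51, -48, -45, -42, -39, -36, -33]
```

View pics/c8.png

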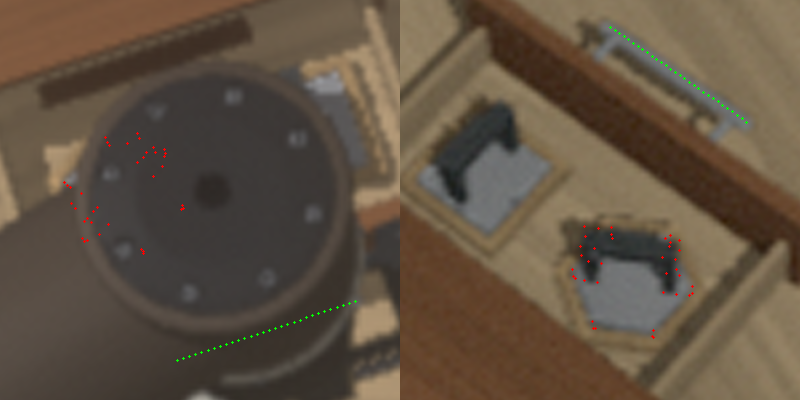

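The scene half shows the die standing flat inside the rim at (635,280), and the handle lies where the model puts it. I go down in front of the handle.

Emit:
servo_tool(
  series=[
    [[0,0,12,0],[0,0,25,0],[0,0,30,0],[0,0,30,0],[0,0,25,0],[0,0,18,0],[0,0,10,0],[0,0,5,0],[0,0,0,0],[0,0,0,0]],
  ],
)

```text
t: 27.35
eef_pos: [0.4599, 0.0867, 0.0556]
ee_rot: [3.141, -0.0, 0.352]
force: [0.2, -0.2, 0.4]
width: 0.0009
gripper_force: 0.0
```

Emit:
servo_tool(
  series=[
    [[2,0,0,0],[4,0,0,0],[4,0,0,0],[4,0,0,0],[4,0,0,0],[3,0,0,0],[2,0,0,0],[2,0,0,0],[2,0,0,0],[2,0,0,0]],
  ],
)

```text
t: 28.18
eef_pos: [0.4868, 0.0965, 0.0552]
ee_rot: [3.142, 0.0, 0.352]
force: [0.2, 0.3, -0.0]
width: 0.0001
gripper_force: 0.0
```

Emit:
servo_tool(
  series=[
    [[2,0,0,0],[2,0,0,0],[2,0,0,0],[3,0,0,0],[3,0,0,0],[4,0,0,0],[4,0,0,0],[4,0,0,0],[4,0,0,0],[4,0,0,0]],
  ],
)

```text
t: 29.02
eef_pos: [0.5171, 0.1077, 0.0551]
ee_rot: [3.142, 0.0, 0.352]
force: [-3.7, -0.6, -0.0]
width: 0.0006
gripper_force: 1.7
```

Emit:
servo_tool(
  series=[
    [[4,0,0,0],[4,0,0,0],[4,0,0,0],[4,0,0,0],[4,0,0,0],[4,0,0,0],[4,0,0,0],[4,0,0,0],[4,0,0,0],[4,0,0,0]],
  ],
)

```text
t: 29.85
eef_pos: [0.5546, 0.1215, 0.0552]
ee_rot: [-3.142, 0.0, 0.352]
force: [-3.9, 0.7, -2.0]
width: 0.0005
gripper_force: 1.7
```

Emit:
servo_tool(
  series=[
    [[4,0,0,0],[4,0,0,0],[4,0,0,0],[4,0,0,0],[4,0,0,0],[4,0,0,0],[4,0,0,0],[4,0,0,0],[3,0,0,0],[3,0,0,0]],
  ],
)

```text
t: 30.68
eef_pos: [0.5904, 0.1346, 0.0553]
ee_rot: [3.142, -0.0, 0.352]
force: [-4.7, 1.1, -1.3]
width: 0.0006
gripper_force: 1.6
```

```bash
python3 st.py; python3 - <<'E'
from fit import *
ims={c:eyes.grab_frame(c) for c in C}; np.savez("im10.npz",**ims)
# scene redness/lum profile along u at z=.101 for front top & box front, right of gripper (nest y -.15) relative to original nest line
b=(.597,.2035);yaw=.352; xs=np.arange(-.10,.16,.005)
f=ims["scene"].astype(np.float32)
for y in(-.165,-.15,.035):
    uv=proj("scene",place(np.c_[xs,np.full(len(xs),y),np.full(len(xs),.1)],*b,yaw)).astype(np.float32)
    for g in(f[...,0]/(f[...,2]+5)*100,f.sum(2)): print(y,cv2.remap(g,uv[:,:1],uv[:,1:],1).ravel().astype(int).tolist())
print((xs*1e3).round().astype(int).tolist())
E
```

```text
[-4.7  1.1 -1.3] [0.23 1.38 0.06] [0.5904 0.1346 0.0553] [ 3.142 -0.     0.352] t 30.68 w 0.0005908617568713163
-0.165 [83, 88, 74, 77, 84, 75, 72, 62, 71, 62, 63, 55, 70, 75, 70, 76, 78, 88, 103, 110, 129, 138, 140, 137, 143, 171, 195, 189, 192, 205, 185, 149, 138, 141, 139, 150, 182, 211, 187, 209, 195, 209, 194, 187, 202, 199, 205, 213, 198, 196, 198, 195]
-0.165 [93, 75, 68, 66, 85, 67, 66, 55, 59, 46, 54, 40, 54, 81, 86, 90, 100, 86, 266, 306, 366, 392, 390, 391, 362, 271, 227, 210, 161, 143, 142, 228, 285, 290, 291, 261, 214, 193, 216, 202, 209, 199, 216, 222, 200, 212, 210, 206, 218, 223, 223, 216]
-0.15 [89, 89, 80, 80, 77, 80, 71, 81, 68, 85, 122, 136, 132, 102, 82, 120, 116, 94, 118, 135, 136, 139, 138, 138, 139, 166, 184, 208, 192, 192, 204, 195, 173, 142, 139, 151, 195, 218, 201, 201, 206, 199, 211, 198, 202, 199, 212, 189, 206, 200, 205, 212]
-0.15 [83, 83, 81, 78, 72, 74, 76, 66, 57, 73, 120, 196, 200, 117, 84, 142, 179, 195, 203, 259, 363, 382, 392, 392, 381, 279, 229, 205, 155, 144, 138, 135, 183, 351, 365, 303, 211, 193, 208, 208, 203, 204, 210, 218, 203, 208, 204, 217, 218, 226, 214, 211]
0.035 [139, 138, 139, 139, 138, 138, 138, 140, 140, 139, 138, 140, 139, 139, 138, 139, 139, 138, 140, 139, 137, 138, 141, 142, 144, 187, 209, 199, 203, 192, 195, 209, 182, 142, 144, 156, 196, 202, 199, 204, 195, 202, 200, 196, 198, 200, 202, 211, 200, 196, 210, 203]
0.035 [329, 348, 362, 371, 382, 377, 378, 373, 368, 363, 360, 365, 362, 369, 375, 360, 342, 352, 361, 355, 341, 337, 329, 329, 314, 234, 216, 204, 151, 151, 146, 133, 190, 352, 361, 288, 212, 214, 218, 213, 216, 204, 215, 218, 208, 207, 219, 212, 213, 224, 206, 216]
[-100, -95, -90, -85, -80, -75, -70, -65, -60, -55, -50, -45, -40, -35, -30, -25, -20, -15, -10, -5, 0, 5, 10, 15, 20, 25, 30, 35, 40, 45, 50, 55, 60, 65, 70, 75, 80, 85, 90, 95, 100, 105, 110, 115, 120, 125, 130, 135, 140, 145, 150, 155]
```

About 36 mm of travel remains by the picture. I slow down towards the stop.

Emit:
servo_tool(
  series=[
    [[3,0,0,0],[3,0,0,0],[3,0,0,0],[3,0,0,0],[3,0,0,0],[2.5,0,0,0],[2,0,0,0],[2,0,0,0],[1.5,0,0,0],[1.5,0,0,0]],
  ],
)

```text
t: 31.62
eef_pos: [0.6132, 0.1429, 0.0554]
ee_rot: [3.142, -0.0, 0.352]
force: [-2.6, -1.5, 2.2]
width: 0.0006
gripper_force: 1.6
```

Emit:
servo_tool(
  series=[
    [[1.2,0,0,0],[1.2,0,0,0],[1.2,0,0,0],[1.2,0,0,0],[1.2,0,0,0],[1.2,0,0,0],[1.2,0,0,0],[1.2,0,0,0],[1.2,0,0,0],[1.2,0,0,0]],
  ],
)

```text
t: 32.45
eef_pos: [0.6244, 0.1471, 0.0553]
ee_rot: [3.142, 0.0, 0.352]
force: [-3.6, -1.4, 2.9]
width: 0.0007
gripper_force: 1.6
```

Emit:
servo_tool(
  series=[
    [[1,0,0,0],[1,0,0,0],[1,0,0,0],[1,0,0,0],[1,0,0,0],[0.8,0,0,0],[0.8,0,0,0],[0.8,0,0,0],[0.8,0,0,0],[0.8,0,0,0]],
  ],
)

```text
t: 33.28
eef_pos: [0.6287, 0.1485, 0.0549]
ee_rot: [3.141, 0.008, 0.352]
force: [-19.0, -3.1, 14.9]
width: 0.0004
gripper_force: 9.7
```

```bash
python3 st.py; python3 - <<'E'
from fit import *
ims={c:eyes.grab_frame(c) for c in C}
b=(.597,.2035);yaw=.352; xs=np.arange(.02,.1,.003)
f=ims["scene"].astype(np.float32)
for y in(-.165,-.15,.02,.035):
    uv=proj("scene",place(np.c_[xs,np.full(len(xs),y),np.full(len(xs),.1)],*b,yaw)).astype(np.float32)
    for g in(f[...,0]/(f[...,2]+5)*100,f.sum(2)): print(y,cv2.remap(g,uv[:,:1],uv[:,1:],1).ravel().astype(int).tolist())
print((xs*1e3).round().astype(int).tolist())
E
```

```text
[-19.   -3.1  14.9] [-1.1   6.81  0.05] [0.6287 0.1485 0.0549] [3.141 0.008 0.352] t 33.28 w 0.0004177551253786001
contact offset mm [320.  52.]
-0.165 [73, 66, 72, 82, 96, 102, 111, 122, 137, 140, 139, 140, 142, 142, 148, 178, 198, 192, 197, 192, 206, 211, 212, 210, 202, 203, 205]
-0.165 [84, 81, 91, 114, 198, 279, 309, 315, 351, 367, 374, 370, 357, 343, 309, 254, 229, 225, 201, 195, 193, 193, 197, 201, 206, 206, 207]
-0.15 [131, 118, 100, 94, 113, 136, 135, 136, 139, 140, 140, 139, 136, 140, 147, 174, 195, 196, 199, 197, 204, 206, 205, 202, 210, 203, 202]
-0.15 [187, 204, 207, 197, 214, 292, 346, 365, 353, 354, 361, 366, 372, 363, 327, 258, 226, 225, 215, 208, 201, 198, 195, 206, 203, 209, 212]
0.02 [134, 133, 135, 133, 133, 132, 132, 135, 138, 140, 139, 138, 138, 138, 151, 174, 193, 197, 212, 206, 204, 205, 203, 204, 204, 197, 209]
0.02 [332, 332, 342, 343, 348, 350, 352, 364, 371, 375, 374, 375, 375, 362, 293, 246, 228, 226, 212, 215, 218, 218, 217, 218, 218, 216, 208]
0.035 [140, 140, 139, 139, 140, 141, 140, 140, 142, 139, 139, 139, 140, 140, 151, 180, 199, 201, 206, 205, 204, 198, 205, 211, 214, 199, 202]
0.035 [342, 340, 344, 345, 348, 346, 347, 349, 352, 366, 367, 372, 375, 363, 308, 236, 223, 220, 185, 198, 211, 216, 210, 210, 210, 214, 214]
[20, 23, 26, 29, 32, 35, 38, 41, 44, 47, 50, 53, 56, 59, 62, 65, 68, 71, 74, 77, 80, 83, 86, 89, 92, 95, 98]
```

The front now meets the box with no gap, and the force rose as at a rigid stop. I back away and up.

Emit:
servo_tool(
  series=[
    [[-2,0,0,0],[-5,0,0,0],[-10,0,0,0],[-15,0,0,0],[-15,0,0,0],[-10,0,-10,0],[0,0,-30,0],[0,0,-35,0],[0,0,-30,0],[0,0,-10,0]],
  ],
)

```text
t: 34.22
eef_pos: [0.5816, 0.1315, 0.1756]
ee_rot: [-3.141, -0.009, 0.353]
force: [1.3, 0.8, 1.0]
width: 0.0004
gripper_force: 0.0
```

```bash
python3 st.py; python3 - <<'E'
from fit import *
ims={c:eyes.grab_frame(c) for c in C}
b=(.597,.2035);yaw=.352; xs=np.arange(.05,.085,.003)
f=ims["scene"].astype(np.float32)
for y in(-.15,.02):
    uv=proj("scene",place(np.c_[xs,np.full(len(xs),y),np.full(len(xs),.1)],*b,yaw)).astype(np.float32)
    print(y,cv2.remap(f[...,0]/(f[...,2]+5)*100,uv[:,:1],uv[:,1:],1).ravel().astype(int).tolist())
for n in("round_die","jar","rib","bowl","vase","pot"): print(n,[np.round(d["position"],3).tolist() for d in recognise("scene",n)[:2]])
E
```

```text
[1.3 0.8 1. ] [ 0.02 -0.23 -0.03] [0.5816 0.1315 0.1756] [-3.141 -0.009  0.353] t 34.22 w 0.00039393502744851697
contact offset mm [-37.   3.]
-0.15 [140, 139, 138, 140, 146, 171, 192, 196, 203, 208, 197, 202]
0.02 [139, 138, 138, 138, 149, 179, 195, 200, 204, 214, 202, 198]
round_die [[0.514, -0.212, 0.008]]
jar [[0.452, 0.442, 0.081], [0.566, 0.518, 0.025]]
rib [[0.334, 0.234, 0.006]]
bowl [[0.716, -0.151, 0.026], [0.658, 0.174, 0.099]]
vase [[0.716, -0.278, 0.056]]
pot [[0.566, 0.52, 0.025]]
```

```bash
python3 -c "
from station import ticket
print(ticket.job_done())"
```

```text
the job is handed in; nothing more can be done
None
```

The hex die is seated flat in its nest and released, the drawer is slid gently shut against its stop, the other things were left untouched, and the job was handed in at about 34 s; finding the nest took several tries, during which the die pressed lightly on the rim and dragged the drawer about 20 mm.

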